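# Put away the bottles and the keyed tray after the practical

### The job

Tidy the bench: stand the two brown bottles in the orange tray, one in each bay, stand the white bottle in the white tray, and stack the loose blue tray squarely on the blue tray with the yellow key, so that the key enters its notch and it sits fully down. Leave everything put away upright and let go, and do not push the cork, the brass weight or the matchbox about.

Things in the scene. Friction and masses are not known exactly. Their poses are not given: they have to be found in the camera images.
- brown_bottle_1_mid (a point): Brown glass bottle with black cap, round, 50 mm diameter, 92 mm high, 0.16 kg, standing upright on the bench. The point is on its axis half-way up (46 mm above its underside); z is up. Same kind as brown_bottle_2; either may go in either bay.
- brown_bottle_2_mid (a point): The second brown glass bottle with black cap, same size: 50 mm diameter, 92 mm high; point on its axis half-way up (46 mm above its underside), z up.
- white_bottle_mid (a point): White plastic bottle with black cap, square with rounded corners, 56 x 56 mm, 123 mm high (shoulder at about 90 mm), 0.35 kg, standing upright. The point is on its axis half-way up (61.5 mm above its underside); x and y are normal to its flat sides, z is up.
- loose_tray_mid (a point): Loose blue plastic tray, open on top, empty, 92 mm long (x), 62 mm wide (y), 26 mm high, walls and floor 4 mm, 0.12 kg, right way up on the bench. The point is its centre, half-way up (13 mm above its underside), z up. In the middle of its +x end is a notch through floor and wall, open to the end, 16 mm wide and 16 mm long. Grasp it across the 62 mm width.
- base_tray: Blue tray fixed to the bench, same outline as the loose one (92 mm along x, 62 along y, rim 26 mm up). Origin: centre of its underside; z up. At its +x end a yellow upright key, 11 mm wide (y), 9 mm long (x = 34 to 43 mm), 16 mm above the rim, the top 6 mm narrower. The loose tray stacked on it, +x ends the same way and centred, has its underside at 26 mm, its centre at 39 mm.
- orange_tray: Orange plastic tray fixed to the bench, 84 mm (x) by 164 mm (y), walls 22 mm high and 5 mm thick, floor 5 mm thick. A divider in the middle parts it into two bays of about 74 x 74 mm, their centres at about y = +40 and -40 mm. Origin: centre of its underside on the bench; z up.
- white_tray: White plastic tray fixed to the bench, 88 x 88 mm, walls 22 mm high and 5 mm thick, floor 5 mm thick, one bay of 78 x 78 mm. Origin: centre of its underside on the bench; z up.
- cork: Bystander: loose cork stopper, 26 mm across, 26 mm high. Origin: centre of its underside.
- brass_weight: Bystander: brass weight with a knob, 25 mm across, 34 mm high. Origin: centre of its underside.
- match_box: Bystander: red matchbox, 36 x 54 x 15 mm, lying flat. Origin: centre of its underside.
Things that resemble listed ones, but are neither listed nor needed, are in the scene too. Of the things that look like the white_tray, the larger one is meant.

How it is judged:
By the outcome, as a careful person would: the job done as asked, in the order asked, and still so for the second after the job is handed in, with the robot touching nothing.
It also fails if it takes over 115 s, if anything falls off the work surface, if the arm or the gripper's body presses on something with over 40 N, if the wrist force passes 120 N, or if a joint passes its speed limit or range.

### The arm

A 7-joint arm with a two-finger parallel gripper is mounted at the origin on a cart in front of the work surface, level with it; the furniture and walls round the work are solid. World frame = base frame: x ahead of the robot, y to its left, z up, the work surface at z = 0. Lengths are in m, angles in rad, forces in N, time in s.
With the tool pointing down it reaches from about 0.35 to 0.9 m from the base axis. Payload 8.1 kg.
Tool frame: the origin (TCP) lies on the centre line of the jaws, within the pads' length; the fingertips stand 19 mm ahead of it and the grasp point (between the pads) is the TCP; z points along the fingers, x is the direction in which the jaws open and shut, and the axes are right-handed (so a half turn about z gives the same grasp; the last joint's range is limited). The gripper opens to 85 mm and grips with 20 to 120 N. Pads are 22 mm wide; open, the fingers measure 114 mm over their backs; the gripper's body (76 mm by 85 mm) begins 54 mm behind the grasp point. The pads swing forward as they close: fully open they stand 13 mm farther back than shut.
Start: joints at [1.097, 0.434, 0.025, 1.573, -0.012, 1.134, -0.075], TCP at [0.226, -0.583, 0.25] pointing down, gripper open.
Joint ranges: [-2.62, 2.62], [-0.44, 2.09], [-1.27, 1.32], [0.08, 2.57], [-1.32, 4.46], [0.12, 2], [-2.74, 2.74]. Speed limits (rad/s): [2.22, 2.22, 3.01, 3.01, 3.14, 3.14, 3.14].

### API

Orientations are given as a unit quaternion [w, x, y, z].
In Python, from workcell import get_state, snapshot, camera_info, sign_off, recognise gives the robot as it stands. The module is installed in compiled form; this text tells all that it offers.
- The arm moves only by the tool servo_tool, never from a script. Its argument "deltas" is a list of rows, each a list of 3 entries, a list of its own where there are three numbers: the shift along the tool's x, y, z in mm, then the turn about the tool's z in degrees, then the gripper's target within -1 to 1 (shut at 1, half-way at 0, fully open at -1). A call has exactly 8 rows; each row shifts and turns the commanded pose from where the row before left it, along the tool's axes as they then stand; what a row does not reach is not made up. A row lasts 1/12 s, in which the tool goes at most 41.7 mm and 7.16 degrees, less where a joint would pass 70% of its speed; a pose out of reach is approached as far as the arm can. A call with a gripper value outside its range is refused whole. The fingers move at their own pace and stop on an object; "force" is the grip in N (left out, the last holds). Time passes only in rows, so rows that do not move let the fingers close, or fill a call up. It gives the time, the measured TCP pose, the force and the opening at its end, in the units of the state.
- get_state(): the state, without advancing time (a new reading comes with each control period).
- snapshot(name): name is "scene" or "top" or "wrist"; returns the picture (420x560x3 uint8, blue, green, red); there is no depth.
- camera_info(name): a dict with "fx", "fy", "cx", "cy" (pixels), "R" (3x3) and "t" (3): a world point X has camera coordinates R X + t. Camera axes: x right, y down, z forward; pixel columns grow to the right and rows downward; lengths in m; the calibration is good to about 2 mm. A picture is of the moment at which its call begins: read the wrist's pose just before it. camera_info takes no time and is no camera call; for the wrist camera it gives the pose at the moment of the call.
- sign_off(): hands the job in, once; it reports no verdict.
Trained networks look in the newest picture that a camera, given by its name, has taken for a name from the list of things; names that differ only in an ending like _2 or _b are one class to them, and where a whole thing is asked for, a point or a joint stands for the part that bears it (a point fixed in the world has none). Each returns a list of dicts, best first, with "p" (0 to 1); they miss things now and then, are a little off and sometimes report something else, mostly with a low value. They report only what shows in the picture. A call takes as long as a camera call. They do not tell look-alikes from the thing itself.
- recognise(camera, name): "position" ([column, row] as shares, 0 to 1, of the picture: columns of its width, rows of its height, amid what is visible of it).
The state is a dict: "clock": time; "qpos": joint angles; "joint_velocities": joint speeds; "joint_torque": joint torques, N m; "tcp_pos": TCP position; "tool_rot": TCP orientation; "force": force on the tool from outside, world axes, zero at the start; "moment": the same for the moment, N m; "gripper_width": finger opening in m.
Only numpy, scipy, OpenCV 4.12 (cv2) and the standard library are available. Lean on these libraries where they do the work, as an engineer would, in place of code of your own. Each camera call takes 0.05 s, during which the arm holds its last target. There are 200 camera calls.

## Working session

There is one attempt and no reset: what is moved stays moved. The work goes in short steps, Python scripts to look and compute and a tool call to move; the robot and the scene stay as the last step left them, time stands still between calls to the robot, and variables do not carry over. Pictures are saved under pics/ and viewed, about 12 in all and at most 16, crops included, and the job is handed in when it is done.

Besides the shell and the picture viewer there is one more tool, called after "Request:" as name(argument=value, ...) on one line, values as JSON. servo_tool: Moves the arm, as the interface text tells. Its arguments: {"type":"object","properties":{"deltas":{"type":"array"},"force":{"type":"number"}},"required":["deltas"]}

```bash
mkdir -p pics
cat > h.py <<'E'
import numpy as np, cv2
from workcell import get_state, snapshot, camera_info, recognise
E
python3 - <<'E'
from h import *
s=get_state();print(s['clock'],s['tcp_pos'],s['tool_rot'],s['gripper_width'])
for c in['scene','top']:
    im=snapshot(c);cv2.imwrite(f'pics/{c}0.png',im)
    i=camera_info(c);print(c,i['fx'],i['cx'],i['cy'],np.round(-i['R'].T@i['t'],3),np.round(i['R'],2).tolist())
    for n in['brown_bottle_1_mid','white_bottle_mid','loose_tray_mid','base_tray','orange_tray','white_tray','cork','brass_weight','match_box']:
        print(n,[(np.round(np.array(d['position'])*[560,420]).tolist(),round(d['p'],2)) for d in recognise(c,n)])
print(get_state()['clock'])
E
```

```text
0.0 [ 0.2262668  -0.58209227  0.24952285] [-3.94512507e-04  8.25329914e-01 -5.64650240e-01 -6.95795028e-04] 0.08530229367831192
scene 503.2920629440942 284.58588466148666 206.11606611199957 [-0.536 -0.527  0.669] [[0.44, -0.9, -0.0], [-0.42, -0.2, -0.89], [0.79, 0.39, -0.46]]
brown_bottle_1_mid []
white_bottle_mid [([301.0, 234.0], 0.84), ([244.0, 210.0], 0.2)]
loose_tray_mid [([228.0, 225.0], 0.68)]
base_tray [([211.0, 195.0], 0.59)]
orange_tray [([368.0, 239.0], 0.83)]
white_tray [([194.0, 223.0], 0.59), ([282.0, 216.0], 0.57)]
cork [([245.0, 208.0], 0.63)]
brass_weight [([348.0, 259.0], 0.51)]
match_box [([348.0, 259.0], 0.82)]
top 440.17529197376354 283.66522387737103 203.80546461843767 [ 0.252 -0.017  1.206] [[0.01, -1.0, -0.02], [-0.98, -0.0, -0.19], [0.19, 0.02, -0.98]]
brown_bottle_1_mid [([157.0, 220.0], 0.86)]
white_bottle_mid []
loose_tray_mid [([249.0, 225.0], 0.85), ([199.0, 181.0], 0.6)]
base_tray [([199.0, 179.0], 0.68)]
orange_tray [([376.0, 186.0], 0.69)]
white_tray [([286.0, 180.0], 0.98), ([202.0, 239.0], 0.78), ([245.0, 224.0], 0.36)]
cork [([242.0, 186.0], 0.64)]
brass_weight []
match_box [([365.0, 226.0], 0.86)]
1.0
```

View pics/top0.png

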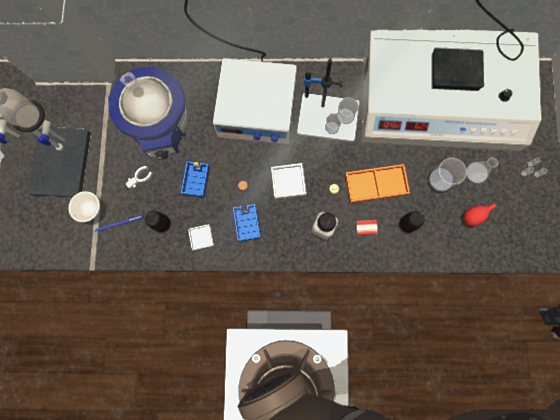

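View pics/scene0.png

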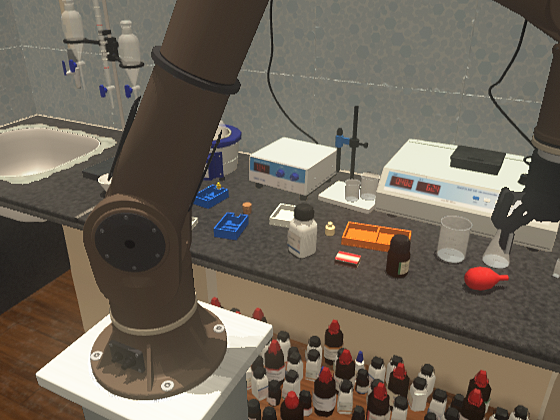

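```bash
cat >> h.py <<'E'
def ray(c,uv,i=None):
    i=i or camera_info(c)
    d=i['R'].T@np.array([(uv[0]-i['cx'])/i['fx'],(uv[1]-i['cy'])/i['fy'],1]); return -i['R'].T@i['t'],d
def onz(c,uv,z,i=None):
    o,d=ray(c,uv,i); return o+d*(z-o[2])/d[2]
def tri(rs):
    A=0;b=0
    for o,d in rs:
        d=d/np.linalg.norm(d);P=np.eye(3)-np.outer(d,d);A=A+P;b=b+P@o
    return np.linalg.solve(A,b)
E
python3 - <<'E'
from h import *
for n,uv,z in [('br1cap',(157,220),.046),('br2',(412,221),.046),('white',(325,224),.06),('loose',(246,223),.013),('base',(195,179),.013),('key',(196,164),.042),('wt',(288,181),.022),('wtsmall',(201,237),.02),('orange',(377,183),.02),('cork',(242,186),.026),('brass',(334,188),.03),('match',(367,227),.015)]:
    p=onz('top',uv,z);print(n,np.round(p,3), round(np.hypot(p[0],p[1]),3))
i=camera_info('wrist');s=get_state();print(i['fx'],i['cx'],i['cy'],-i['R'].T@i['t']-s['tcp_pos'],np.round(i['R'],2).tolist())
im=cv2.imread('pics/top0.png');cv2.imwrite('pics/topc.png',cv2.resize(im[140:270,110:450],None,fx=2.3,fy=2.3,interpolation=cv2.INTER_CUBIC))
from scipy.spatial.transform import Rotation as R
q=s['tool_rot'];print(np.round(R.from_quat([q[1],q[2],q[3],q[0]]).as_matrix(),3))
E
```

```text
br1cap [0.432 0.347 0.046] 0.554
br2 [ 0.433 -0.333  0.046] 0.547
white [ 0.422 -0.102  0.06 ] 0.434
loose [0.43  0.111 0.013] 0.444
base [0.554 0.257 0.013] 0.611
key [0.589 0.25  0.042] 0.64
wt [ 0.547 -0.004  0.022] 0.547
wtsmall [0.39  0.232 0.02 ] 0.454
orange [ 0.543 -0.249  0.02 ] 0.597
cork [0.531 0.123 0.026] 0.545
brass [ 0.526 -0.13   0.03 ] 0.541
match [ 0.421 -0.219  0.015] 0.474
338.63222774361486 278.2995921056368 207.73179345350604 [0.06645728 0.02548512 0.12408114] [[0.36, -0.93, -0.0], [-0.9, -0.35, 0.28], [-0.26, -0.1, -0.96]]
[[ 0.362 -0.932 -0.   ]
 [-0.932 -0.362 -0.   ]
 [ 0.     0.    -1.   ]]
```

View pics/topc.png

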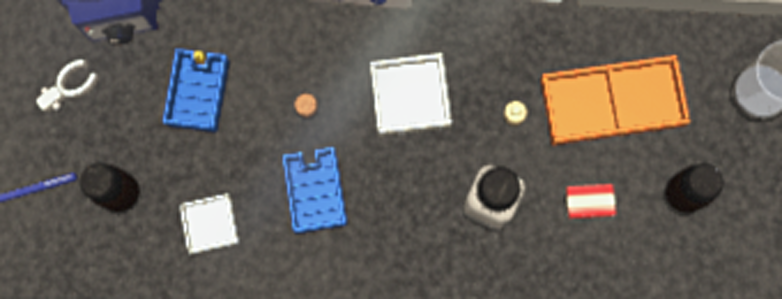

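```bash
cat >> h.py <<'E'
from scipy.spatial.transform import Rotation as Ro
def yaw(s=None):
    s=s or get_state();q=s['tool_rot'];M=Ro.from_quat([q[1],q[2],q[3],q[0]]).as_matrix();return np.degrees(np.arctan2(M[1,0],M[0,0])),M
def plan(*wps):
    """wps: (x,y,z mm,yaw deg,grip[,nrows]); prints rounded rows simulated from the measured pose"""
    s=get_state();p=s['tcp_pos']*1000;th=yaw(s)[0];rows=[]
    for w in wps:
        t=np.array(w[:3],float);dth=(w[3]-th+180)%360-180;n=int(max(np.ceil(np.linalg.norm(t-p)/36),np.ceil(abs(dth)/6.9),w[5] if len(w)>5 else 1))
        for k in range(n):
            a=np.radians(th);X=np.array([np.cos(a),np.sin(a),0]);Y=np.array([np.sin(a),-np.cos(a),0])
            d=(t-p)/(n-k);D=[round(float(d@X),1 if n-k==1 else 0),round(float(d@Y),1 if n-k==1 else 0),round(-d[2],1 if n-k==1 else 0)]
            tu=round(-((w[3]-th+180)%360-180)/(n-k),1)
            rows.append([D,tu,w[4]]);p=p+X*D[0]+Y*D[1]-np.array([0,0,D[2]]);th-=tu
    while len(rows)%8: rows.append([[0,0,0],0,wps[-1][4]])
    for k in range(0,len(rows),8): print(str(rows[k:k+8]).replace(' ',''))
E
python3 -c "
from h import *
plan((450,-250,300,0,-1))"
```

```text
[[[-19.0,-27.0,np.float64(-4.0)],np.float64(-5.7),-1],[[-16.0,-29.0,np.float64(-4.0)],np.float64(-5.7),-1],[[-13.0,-31.0,np.float64(-4.0)],np.float64(-5.7),-1],[[-10.0,-32.0,np.float64(-4.0)],np.float64(-5.7),-1],[[-7.0,-33.0,np.float64(-4.0)],np.float64(-5.7),-1],[[-4.0,-33.0,np.float64(-4.0)],np.float64(-5.8),-1],[[-0.0,-33.0,np.float64(-4.0)],np.float64(-5.7),-1],[[3.0,-33.0,np.float64(-4.0)],np.float64(-5.8),-1]]
[[[6.0,-33.0,np.float64(-4.0)],np.float64(-5.7),-1],[[10.0,-32.0,np.float64(-5.0)],np.float64(-5.8),-1],[[13.0,-31.0,np.float64(-4.0)],np.float64(-5.7),-1],[[15.1,-30.1,np.float64(-4.7)],np.float64(-5.8),-1],[[0,0,0],0,-1],[[0,0,0],0,-1],[[0,0,0],0,-1],[[0,0,0],0,-1]]
```

Request:
servo_tool(deltas=[[[-19,-27,-4],-5.7,-1],[[-16,-29,-4],-5.7,-1],[[-13,-31,-4],-5.7,-1],[[-10,-32,-4],-5.7,-1],[[-7,-33,-4],-5.7,-1],[[-4,-33,-4],-5.8,-1],[[0,-33,-4],-5.7,-1],[[3,-33,-4],-5.8,-1]])

```text
clock: 1.67
tcp_pos: [0.3763, -0.3605, 0.2828]
tool_rot: [0.0, 0.98, -0.197, 0.0]
force: [-0.3, -0.7, -0.2]
gripper_width: 0.0853
```

Request:
servo_tool(deltas=[[[6,-33,-4],-5.7,-1],[[10,-32,-5],-5.8,-1],[[13,-31,-4],-5.7,-1],[[15,-30,-5],-5.8,-1],[[0,0,0],0,-1],[[0,0,0],0,-1],[[0,0,0],0,-1],[[0,0,0],0,-1]])

```text
clock: 2.33
tcp_pos: [0.4491, -0.2513, 0.3001]
tool_rot: [0.0, 1.0, -0.001, -0.0]
force: [0.2, 0.3, -0.0]
gripper_width: 0.0857
```

```bash
sed -i 's/tu=round(-(/tu=round(-float(/; s/round(-d\[2\],/round(-float(d[2]),/' h.py
python3 - <<'E'
from h import *
print(get_state()['tcp_pos'],yaw()[0],get_state()['clock'])
cv2.imwrite('pics/w1.png',snapshot('wrist'))
i=camera_info('wrist');print(np.round(-i['R'].T@i['t'],3),np.round(i['R'],3).tolist());np.save('w1.npy',i,allow_pickle=True)
for n in['brown_bottle_1_mid','orange_tray','brass_weight','match_box','white_bottle_mid']:
    print(n,[(np.round(np.array(d['position'])*[560,420]).tolist(),round(d['p'],2)) for d in recognise('wrist',n)])
E
```

```text
[ 0.44914052 -0.25127556  0.30007155] -0.11647933089151687 2.3333
[ 0.45  -0.181  0.424] [[1.0, -0.003, -0.001], [-0.003, -0.961, 0.277], [-0.002, -0.277, -0.961]]
brown_bottle_1_mid []
orange_tray [([353.0, 165.0], 0.89)]
brass_weight [([348.0, 59.0], 0.6)]
match_box [([257.0, 140.0], 0.89)]
white_bottle_mid [([251.0, 28.0], 0.94), ([346.0, 61.0], 0.5)]
```

View pics/w1.png

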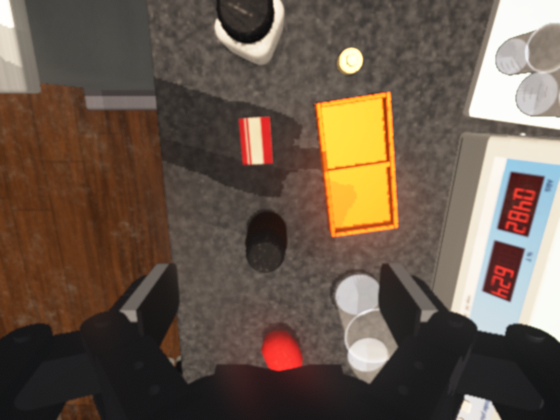

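Run:
```python
from h import *
im=cv2.imread('pics/w1.png');i=np.load('w1.npy',allow_pickle=True).item()
h=cv2.cvtColor(im,cv2.COLOR_BGR2HSV)
m=cv2.inRange(h,(5,150,120),(30,255,255));m=cv2.morphologyEx(m,cv2.MORPH_OPEN,np.ones((3,3)))
c=max(cv2.findContours(m,0,2)[0],key=cv2.contourArea);H=cv2.convexHull(c)[:,0]
W=np.array([onz('wrist',u,.022,i)[:2] for u in H],np.float32)*1000
r=cv2.minAreaRect(W);print('orange',r,'\n',cv2.boxPoints(r))
# black bottle cap
P=im[180:300,220:310];g=cv2.cvtColor(P,cv2.COLOR_BGR2GRAY)
cv2.imwrite('pics/b.png',cv2.resize(cv2.convertScaleAbs(np.hstack([P,im[0:120,190:320]]),alpha=2.5,beta=20),None,fx=3.5,fy=3.5,interpolation=cv2.INTER_CUBIC))
print(tri([ray('wrist',(265,250),i),ray('top',(417,217.4))]),onz('wrist',(265,250),.092,i),onz('top',(417,217.4),.092))
```

```text
orange ((544.7890625, -248.34197998046875), (88.22102355957031, 165.86048889160156), 8.484328269958496) 
 [[ 488.92587 -172.82732]
 [ 513.3967  -336.87268]
 [ 600.6522  -323.85663]
 [ 576.1814  -159.81128]]
[ 0.4364574  -0.33650702  0.06978937] [ 0.43521494 -0.32311696  0.092     ] [ 0.43531663 -0.33387536  0.092     ]
```

View pics/b.png

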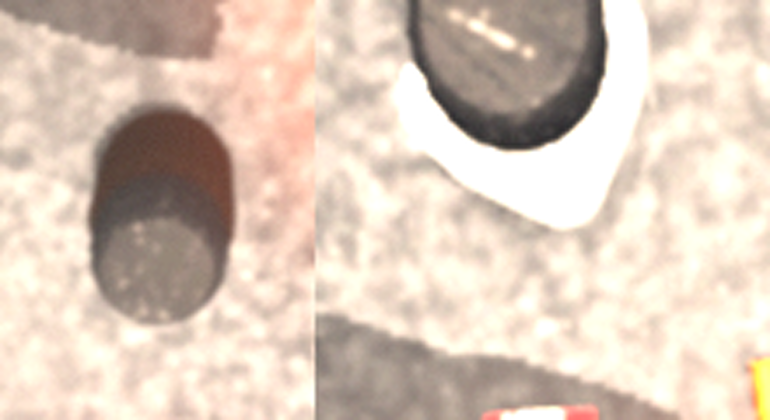

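Run:
```python
from h import *
i=np.load('w1.npy',allow_pickle=True).item()
im=cv2.imread('pics/w1.png');t=cv2.imread('pics/top0.png')
a=cv2.resize(im[80:250,300:410],None,fx=3.3,fy=3.3,interpolation=cv2.INTER_CUBIC)
b=cv2.resize(t[155:210,335:420],None,fx=4.7,fy=4.7,interpolation=cv2.INTER_CUBIC)
o=np.zeros((max(a.shape[0],b.shape[0]),a.shape[1]+b.shape[1],3),np.uint8);o[:a.shape[0],:a.shape[1]]=a;o[:b.shape[0],a.shape[1]:]=b
cv2.imwrite('pics/o.png',o);print(a.shape)
for k in [(265,256.6)]: print(onz('wrist',k,.092,i),tri([ray('wrist',k,i),ray('top',(417,217.4))]))
print('basefront',onz('wrist',(267,210),0,i))
```

```text
(561, 363, 3)
[ 0.43510932 -0.33070547  0.092     ] [ 0.43554746 -0.33463043  0.08572514]
basefront [ 0.43452732 -0.30614202  0.        ]
```

View pics/o.png

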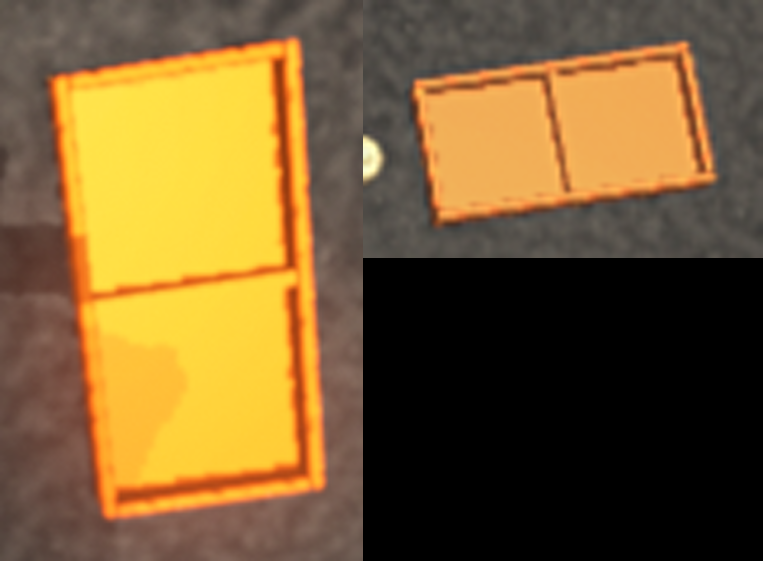

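Run:
```python
from h import *
i=np.load('w1.npy',allow_pickle=True).item()
w=[(np.array(c)/3.3+[300,80]) for c in [(58,80),(299,40),(325,487),(108,517)]]
t=[((np.array(c)-[363,0])/4.7+[335,155]) for c in [(416,84),(687,43),(714,180),(438,218)]]
A=np.array([onz('wrist',c,.022,i) for c in w])*1000;B=np.array([onz('top',c,.022) for c in t])*1000
A=A; B=B[[3,0,1,2]] # both: (-x,+y),(+x,+y),(+x,-y),(-x,-y)
for M in(A,B): 
    print(M.round(1)[:,:2].tolist(),M.mean(0),'len',np.linalg.norm(M[[0,1]].mean(0)-M[[2,3]].mean(0)),np.linalg.norm(M[[0,3]].mean(0)-M[[1,2]].mean(0)))
    d=M[[0,1]].mean(0)-M[[2,3]].mean(0);print(np.degrees(np.arctan2(d[1],d[0])))
for k in range(4): print(tri([ray('wrist',w[k],i),ray('top',t[[3,0,1,2][k]])]).round(4))
plan((435,-332,150,8,-1),(435,-332,60,8,-1))
```

```text
[[494.3, -174.6], [576.1, -161.8], [600.3, -323.1], [518.2, -335.1]] [ 547.20934076 -248.64708882   22.        ] len 162.7389125100648 82.87421944020073
98.49585018983963
[[490.2, -176.3], [570.7, -165.0], [596.3, -325.0], [513.6, -337.1]] [ 542.68686286 -250.83312028   22.        ] len 162.31377894827938 82.47132567243948
98.67474691309886
[ 0.4928 -0.1756  0.0184]
[ 0.5662 -0.1625  0.0466]
[ 0.5952 -0.3212  0.0313]
[ 0.522  -0.3464 -0.0096]
[[[-3.0,16.0,30.0],-1.6,-1],[[-3.0,16.0,30.0],-1.6,-1],[[-4.0,16.0,30.0],-1.6,-1],[[-4.0,16.0,30.0],-1.6,-1],[[-5.1,16.4,30.2],-1.6,-1],[[-0.0,-0.0,30.0],-0.0,-1],[[-0.0,-0.0,30.0],-0.0,-1],[[-0.0,-0.0,30.0],-0.0,-1]]
```

Request:
servo_tool(deltas=[[[-3,16,30],-1.6,-1],[[-3,16,30],-1.6,-1],[[-4,16,30],-1.6,-1],[[-4,16,30],-1.6,-1],[[-5,16,30],-1.6,-1],[[0,0,30],0,-1],[[0,0,30],0,-1],[[0,0,30],0,-1]], force=35)

```text
clock: 3.3
tcp_pos: [0.4351, -0.3317, 0.0589]
tool_rot: [0.0, 0.998, 0.069, 0.0]
force: [1.1, -0.8, 1.2]
gripper_width: 0.0856
```

Request:
servo_tool(deltas=[[[0,0,0],0,0.3],[[0,0,0],0,0.6],[[0,0,0],0,1],[[0,0,0],0,1],[[0,0,0],0,1],[[0,0,0],0,1],[[0,0,0],0,1],[[0,0,0],0,1]])

```text
clock: 3.97
tcp_pos: [0.4363, -0.3318, 0.0622]
tool_rot: [0.001, 0.998, 0.07, 0.001]
force: [-2.5, 0.7, 8.9]
gripper_width: 0.0468
```

Run:
```python
from h import *
s=get_state();print(s['tcp_pos'],yaw()[0],s['gripper_width'],s['force'],s['clock'])
plan((435,-332,130,8,1),(551.5,-289,130,8.5,1),(551.5,-289,67,8.5,1,3))
```

```text
[ 0.43626214 -0.33182623  0.06223291] 8.026186296323269 0.046810425140098776 [-2.52323345  0.67608436  8.88787803] 3.9667
[[[-1.0,-0.0,-34.0],0.0,1],[[-0.3,-0.0,-33.8],0.0,1],[[30.0,-7.0,0.0],-0.1,1],[[30.0,-6.0,0.0],-0.1,1],[[31.0,-7.0,0.0],-0.1,1],[[30.5,-6.0,0.0],-0.2,1],[[-0.0,0.0,21.0],0.0,1],[[-0.0,0.0,21.0],0.0,1]]
[[[-0.0,0.0,21.0],0.0,1],[[0,0,0],0,1],[[0,0,0],0,1],[[0,0,0],0,1],[[0,0,0],0,1],[[0,0,0],0,1],[[0,0,0],0,1],[[0,0,0],0,1]]
```

Request:
servo_tool(deltas=[[[0,0,0],0,0],[[0,0,0],0,-0.5],[[0,0,0],0,-0.5],[[0,0,6],0,-0.5],[[0,0,6],0,-0.5],[[0,0,0],0,-0.5],[[0,0,0],0,-0.3],[[0,0,0],0,0]])

```text
clock: 4.63
tcp_pos: [0.4352, -0.331, 0.0482]
tool_rot: [-0.0, 0.998, 0.07, -0.0]
force: [-3.4, 1.4, 4.9]
gripper_width: 0.0478
```

Request:
servo_tool(deltas=[[[0,0,0],0,0.3],[[0,0,0],0,0.6],[[0,0,0],0,1],[[0,0,0],0,1],[[0,0,0],0,1],[[0,0,0],0,1],[[0,0,0],0,1],[[0,0,0],0,1]])

```text
clock: 5.3
tcp_pos: [0.4353, -0.3311, 0.0483]
tool_rot: [-0.0, 0.998, 0.07, -0.0]
force: [-2.7, 0.5, 1.1]
gripper_width: 0.0478
```

Run:
```python
from h import *
s=get_state();print(s['tcp_pos'],yaw()[0],s['gripper_width'],s['force'],s['clock'])
cv2.imwrite('pics/g.png',snapshot('wrist'))
plan((435,-332,120,8,1),(551.5,-289,120,8.5,1),(551.5,-289,57,8.5,1,3))
```

```text
[ 0.43526933 -0.33106459  0.04825856] 8.035854978561197 0.04783334512554016 [-2.65474196  0.48978257  1.14032262] 5.3
[[[-0.0,0.0,-36.0],0.0,1],[[-0.4,0.9,-35.7],0.0,1],[[30.0,-7.0,-0.0],-0.1,1],[[30.0,-6.0,-0.0],-0.1,1],[[31.0,-7.0,-0.0],-0.1,1],[[30.4,-6.0,-0.0],-0.2,1],[[0.0,-0.0,21.0],0.0,1],[[0.0,-0.0,21.0],0.0,1]]
[[[0.0,-0.0,21.0],0.0,1],[[0,0,0],0,1],[[0,0,0],0,1],[[0,0,0],0,1],[[0,0,0],0,1],[[0,0,0],0,1],[[0,0,0],0,1],[[0,0,0],0,1]]
```

View pics/g.png

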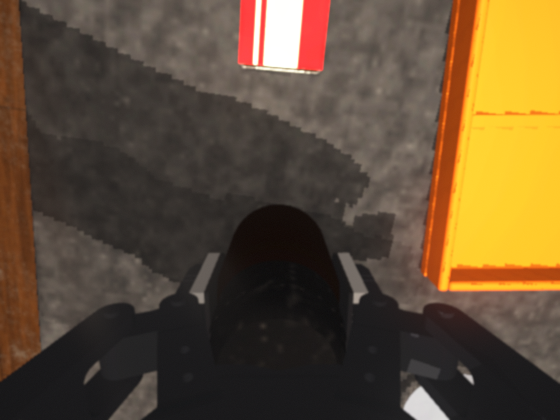

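The picture shows the brown bottle centred between the pads (about (280,290)), clear of the matchbox (283,35) and tray (440,270). Lift and carry.

Request:
servo_tool(deltas=[[[0,0,-36],0,1],[[0,1,-36],0,1],[[30,-7,0],-0.1,1],[[30,-6,0],-0.1,1],[[31,-7,0],-0.1,1],[[30,-6,0],-0.2,1],[[0,0,15],0,1],[[0,0,15],0,1]])

```text
clock: 6.02
tcp_pos: [0.5551, -0.2874, 0.0906]
tool_rot: [0.0, 0.997, 0.076, 0.002]
force: [-0.7, -0.9, -2.4]
gripper_width: 0.0478
```

Run:
```python
from h import *
s=get_state();print(s['tcp_pos'],yaw()[0],s['gripper_width'],s['force'],s['clock'])
plan((551.5,-289,54,8.5,1,4))
```

```text
[ 0.55513349 -0.28736155  0.09061774] 8.741157162180583 0.047818561539052305 [-0.70596742 -0.92589299 -2.38964728] 6.0167
[[[-1.0,0.0,9.0],0.1,1],[[-1.0,0.0,9.0],0.0,1],[[-1.0,1.0,9.0],0.1,1],[[-0.8,0.1,9.6],0.0,1],[[0,0,0],0,1],[[0,0,0],0,1],[[0,0,0],0,1],[[0,0,0],0,1]]
```

Request:
servo_tool(deltas=[[[0,0,9],0,1],[[-1,0,9],0,1],[[0,0,9],0,1],[[0,0,8],0,1],[[0,0,1],0,1],[[0,0,0],0,1],[[0,0,0],0,1],[[0,0,0],0,1]])

```text
clock: 6.68
tcp_pos: [0.5509, -0.2894, 0.0548]
tool_rot: [0.0, 0.997, 0.074, 0.0]
force: [0.6, -0.4, -1.6]
gripper_width: 0.0479
```

Run:
```python
from h import *
s=get_state();print(s['tcp_pos'],yaw()[0],s['gripper_width'],s['force'],s['clock'])
```

```text
[ 0.55092307 -0.28940886  0.05479894] 8.533056647832499 0.047859410146592216 [ 0.57885352 -0.4354758  -1.59067293] 6.6833
```

Request:
servo_tool(deltas=[[[0,0,1.5],0,1],[[0,0,0],0,0.2],[[0,0,0],0,-0.2],[[0,0,0],0,-0.5],[[0,0,0],0,-0.6],[[0,0,0],0,-0.6],[[0,0,-20],0,-0.6],[[0,0,-30],0,-0.6]])

```text
clock: 7.35
tcp_pos: [0.5487, -0.2885, 0.1005]
tool_rot: [-0.001, 0.997, 0.075, -0.003]
force: [0.3, 0.6, 0.3]
gripper_width: 0.0682
```

Run:
```python
from h import *
s=get_state();print(s['tcp_pos'],yaw()[0],s['gripper_width'],s['force'],s['clock'])
plan((551,-289,170,8.5,-.8),(530,-220,270,8.5,-1),(470,200,330,0,-1))
```

```text
[ 0.54866771 -0.28845103  0.10053995] 8.55487321711859 0.06823936233722293 [0.28153006 0.64673542 0.28729545] 7.35
[[[1.0,0.0,-35.0],0.0,-0.8],[[1.2,0.9,-34.5],0.1,-0.8],[[-3.0,-18.0,-25.0],-0.0,-1],[[-3.0,-18.0,-25.0],-0.0,-1],[[-2.0,-18.0,-25.0],-0.0,-1],[[-2.6,-17.3,-25.0],-0.0,-1],[[0.0,-35.0,-5.0],0.7,-1],[[-0.0,-35.0,-5.0],0.7,-1]]
[[[-1.0,-35.0,-5.0],0.7,-1],[[-1.0,-35.0,-5.0],0.7,-1],[[-2.0,-36.0,-5.0],0.7,-1],[[-2.0,-35.0,-5.0],0.7,-1],[[-2.0,-35.0,-5.0],0.7,-1],[[-3.0,-36.0,-5.0],0.7,-1],[[-3.0,-35.0,-5.0],0.7,-1],[[-4.0,-35.0,-5.0],0.7,-1]]
[[[-4.0,-36.0,-5.0],0.7,-1],[[-4.2,-35.2,-5.0],0.8,-1],[[0,0,0],0,-1],[[0,0,0],0,-1],[[0,0,0],0,-1],[[0,0,0],0,-1],[[0,0,0],0,-1],[[0,0,0],0,-1]]
```

Request:
servo_tool(deltas=[[[0,0,-35],0,-0.8],[[0,0,-35],0,-0.8],[[-3,-18,-25],0,-1],[[-3,-18,-25],0,-1],[[-2,-18,-25],0,-1],[[-3,-17,-25],0,-1],[[0,-35,-5],0.7,-1],[[0,-35,-5],0.7,-1]])

```text
clock: 8.02
tcp_pos: [0.5194, -0.1514, 0.2844]
tool_rot: [0.001, 0.998, 0.061, 0.001]
force: [0.4, 1.9, -1.2]
gripper_width: 0.0855
```

Request:
servo_tool(deltas=[[[-1,-35,-5],0.7,-1],[[-1,-35,-5],0.7,-1],[[-2,-36,-5],0.7,-1],[[-2,-35,-5],0.7,-1],[[-2,-35,-5],0.7,-1],[[-3,-36,-5],0.7,-1],[[-3,-35,-5],0.7,-1],[[-4,-35,-5],0.7,-1]])

```text
clock: 8.68
tcp_pos: [0.4777, 0.1299, 0.3233]
tool_rot: [0.0, 1.0, 0.013, 0.0]
force: [0.7, 0.3, -0.2]
gripper_width: 0.0857
```

Request:
servo_tool(deltas=[[[-4,-36,-5],0.7,-1],[[-4,-35,-5],0.8,-1],[[0,0,0],0,-1],[[0,0,0],0,-1],[[0,0,0],0,-1],[[0,0,0],0,-1],[[0,0,0],0,-1],[[0,0,0],0,-1]])

```text
clock: 9.35
tcp_pos: [0.4692, 0.1979, 0.3326]
tool_rot: [0.0, 1.0, -0.001, -0.0]
force: [0.2, -0.2, 0.1]
gripper_width: 0.0856
```

Run:
```python
from h import *
s=get_state();print(s['tcp_pos'],yaw()[0],s['clock'])
im=snapshot('wrist');cv2.imwrite('pics/w2.png',im)
i=camera_info('wrist');np.save('w2.npy',i,allow_pickle=True)
for n in['brown_bottle_1_mid','base_tray','loose_tray_mid','white_tray','cork','white_bottle_mid']:
    print(n,[(np.round(np.array(d['position'])*[560,420]).tolist(),round(d['p'],2)) for d in recognise('wrist',n)])
cv2.imwrite('pics/w2b.png',cv2.resize(cv2.convertScaleAbs(im,alpha=1.3,beta=15),(800,600),interpolation=cv2.INTER_CUBIC))
```

```text
[0.46915673 0.19788466 0.33263823] -0.07852551350998374 9.35
brown_bottle_1_mid [([243.0, 30.0], 0.62)]
base_tray [([348.0, 116.0], 0.77)]
loose_tray_mid [([249.0, 229.0], 0.73)]
white_tray [([219.0, 134.0], 0.89), ([335.0, 296.0], 0.76)]
cork [([323.0, 218.0], 0.58)]
white_bottle_mid [([251.0, 354.0], 0.76), ([335.0, 297.0], 0.6)]
```

View pics/w2b.png

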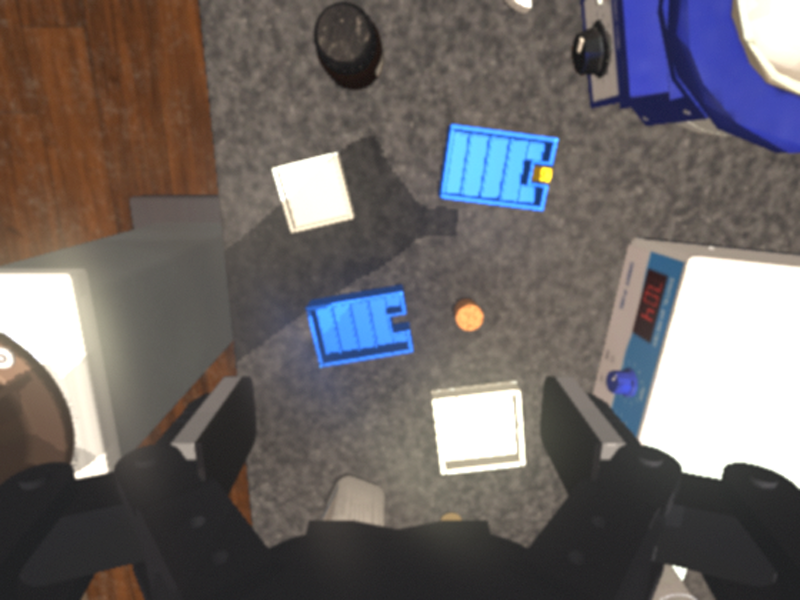

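Run:
```python
from h import *
i=np.load('w2.npy',allow_pickle=True).item();k=1/1.42857
def W(u,z): return onz('wrist',np.array(u)*k,z,i)*1000
print('brown',W((343,29),.092),onz('top',(153.5,218),.092)*1000,tri([ray('wrist',np.array((343,29))*k,i),ray('top',(153.5,218))]))
def rect(n,c,z):
    M=np.array([W(u,z) for u in c]);d=M[[1,2]].mean(0)-M[[0,3]].mean(0);e=M[[0,1]].mean(0)-M[[2,3]].mean(0)
    print(n,M.mean(0).round(1),'x',np.linalg.norm(d).round(1),'y',np.linalg.norm(e).round(1),np.degrees(np.arctan2(d[1],d[0])).round(1),np.degrees(np.arctan2(-e[0],e[1])).round(1))
rect('white',[(432,391),(517,382),(526,466),(441,474)],.022)
rect('base',[(450,125),(558,138),(545,210),(441,197)],.026)
rect('loose',[(308,302),(403,287),(412,353),(320,366)],.026)
print('key',W((545,174),.042))
plan((433,345,200,5,-1),(433,345,49,8,-1))
```

```text
brown [432.99286515 352.10478698  92.        ] [429.92907116 341.73698439  92.        ] [0.43224087 0.35307634 0.06981773]
white [552.    2.9  22. ] x 86.4 y 96.7 6.4 8.0
base [556.7 259.4  26. ] x 92.5 y 60.2 -6.8 -5.8
loose [434.6 114.1  26. ] x 89.6 y 65.6 8.9 7.4
key [592.31105365 255.0425088   42.        ]
[[[-6.0,-24.0,22.0],-0.8,-1],[[-6.0,-24.0,22.0],-0.8,-1],[[-5.0,-25.0,22.0],-0.8,-1],[[-5.0,-25.0,22.0],-0.9,-1],[[-4.0,-25.0,22.0],-0.8,-1],[[-4.6,-24.2,22.8],-0.9,-1],[[0.0,0.0,30.0],-0.6,-1],[[0.0,0.0,30.0],-0.6,-1]]
[[[0.0,0.0,30.0],-0.6,-1],[[0.0,0.0,31.0],-0.6,-1],[[0.0,0.0,30.0],-0.6,-1],[[0,0,0],0,-1],[[0,0,0],0,-1],[[0,0,0],0,-1],[[0,0,0],0,-1],[[0,0,0],0,-1]]
```

Run:
```python
from h import *
i=np.load('w2.npy',allow_pickle=True).item();k=1/1.42857
print(onz('wrist',np.array((355,88))*k,0.0,i), onz('wrist',np.array((345,2))*k,.092,i),onz('wrist',np.array((345,55))*k,.092,i))
t=cv2.imread('pics/top0.png')
for y in range(206,236): print(y,t[y,138:175].max(axis=1).tolist())
```

```text
[0.43266249 0.32686692 0.        ] [0.43486307 0.36827525 0.092     ] [0.43383492 0.33609824 0.092     ]
206 [80, 87, 89, 93, 89, 82, 87, 86, 85, 79, 83, 83, 82, 78, 79, 88, 86, 89, 89, 86, 80, 78, 77, 81, 82, 85, 88, 81, 69, 71, 82, 85, 83, 83, 78, 71, 70]
207 [81, 85, 88, 93, 89, 86, 89, 87, 89, 87, 89, 89, 87, 78, 77, 81, 77, 78, 79, 80, 76, 76, 77, 84, 87, 89, 83, 75, 68, 69, 78, 82, 83, 85, 83, 74, 74]
208 [85, 84, 91, 94, 90, 88, 90, 90, 89, 94, 91, 91, 90, 82, 82, 81, 77, 70, 72, 78, 78, 74, 76, 85, 88, 88, 79, 73, 73, 71, 72, 78, 81, 82, 81, 73, 77]
209 [79, 83, 92, 91, 88, 84, 85, 91, 87, 95, 92, 91, 90, 79, 77, 80, 77, 72, 72, 83, 83, 78, 75, 84, 81, 81, 79, 76, 77, 75, 73, 80, 80, 78, 79, 73, 75]
210 [76, 85, 91, 85, 79, 75, 80, 95, 94, 89, 85, 85, 87, 73, 62, 61, 66, 68, 75, 85, 88, 82, 75, 82, 76, 75, 77, 81, 82, 81, 79, 84, 80, 80, 82, 77, 79]
211 [78, 85, 91, 82, 73, 74, 79, 94, 94, 82, 78, 68, 59, 53, 52, 51, 47, 46, 53, 62, 64, 69, 77, 81, 77, 74, 76, 84, 89, 88, 85, 82, 76, 80, 83, 80, 85]
212 [84, 91, 93, 86, 72, 72, 78, 90, 86, 71, 68, 56, 48, 49, 55, 60, 51, 41, 
[... 2910 characters left out ...]
 80, 74, 74, 58, 44, 30, 26, 20, 21, 23, 26, 33, 48, 71, 76, 85, 79, 75, 74, 75, 78, 84]
232 [81, 82, 89, 93, 88, 84, 79, 80, 78, 75, 75, 76, 82, 83, 82, 74, 78, 81, 79, 71, 53, 48, 48, 44, 47, 49, 50, 67, 80, 85, 87, 80, 75, 74, 77, 82, 83]
233 [85, 84, 89, 92, 87, 81, 82, 83, 84, 84, 82, 79, 84, 85, 84, 80, 82, 85, 84, 80, 77, 78, 79, 62, 72, 76, 70, 73, 77, 84, 87, 79, 77, 77, 80, 83, 86]
234 [82, 81, 86, 88, 87, 85, 84, 86, 85, 83, 82, 81, 81, 84, 84, 84, 87, 88, 87, 86, 85, 82, 87, 85, 85, 82, 74, 71, 73, 82, 89, 83, 81, 83, 85, 86, 88]
235 [82, 81, 79, 84, 89, 88, 85, 85, 84, 82, 83, 85, 87, 89, 88, 87, 89, 88, 88, 89, 87, 84, 91, 95, 91, 82, 72, 74, 79, 87, 94, 93, 89, 87, 90, 86, 82]
```

Request:
servo_tool(deltas=[[[-6,-25,22],-0.8,-1],[[-6,-25,22],-0.8,-1],[[-5,-26,22],-0.8,-1],[[-5,-26,22],-0.9,-1],[[-4,-25,22],-0.8,-1],[[-5,-25,23],-0.9,-1],[[0,0,20],-0.6,-1],[[0,0,25],-0.6,-1]])

```text
clock: 10.37
tcp_pos: [0.4315, 0.3524, 0.1544]
tool_rot: [-0.001, 0.998, 0.056, 0.0]
force: [0.5, 0.0, 0.5]
gripper_width: 0.0856
```

Run:
```python
from h import *
s=get_state();print(s['tcp_pos'],yaw()[0],s['clock'])
plan((433,350,49,8,-1))
```

```text
[0.43150691 0.35242749 0.15440663] 6.465075056400672 10.3667
[[[0.0,1.0,35.0],-0.5,-1],[[1.0,1.0,35.0],-0.5,-1],[[0.2,0.6,35.4],-0.5,-1],[[0,0,0],0,-1],[[0,0,0],0,-1],[[0,0,0],0,-1],[[0,0,0],0,-1],[[0,0,0],0,-1]]
```

Request:
servo_tool(deltas=[[[0,0,30],-0.5,-1],[[0,1,30],-0.5,-1],[[0,0,30],-0.5,-1],[[0,0,15],0,-1],[[0,0,0],0,-1],[[0,0,0],0,-0.5],[[0,0,0],0,0],[[0,0,0],0,0.3]])

```text
clock: 11.03
tcp_pos: [0.4333, 0.3498, 0.0514]
tool_rot: [-0.001, 0.998, 0.067, 0.001]
force: [-0.4, -0.5, -0.3]
gripper_width: 0.0518
```

Request:
servo_tool(deltas=[[[0,0,0],0,0.6],[[0,0,0],0,1],[[0,0,0],0,1],[[0,0,0],0,1],[[0,0,0],0,1],[[0,0,0],0,1],[[0,0,-10],0,1],[[0,0,-30],0,1]])

```text
clock: 11.7
tcp_pos: [0.4312, 0.3471, 0.0883]
tool_rot: [0.002, 0.998, 0.067, -0.002]
force: [0.2, -0.2, -2.0]
gripper_width: 0.0472
```

Run:
```python
from h import *
s=get_state();print(s['tcp_pos'],yaw()[0],s['gripper_width'],s['force'],s['clock'])
plan((433,340,190,8,1),(535,-170,200,8.5,1),(539.5,-210,160,8.5,1,3))
```

```text
[0.43118694 0.3471481  0.08834313] 7.736914585394855 0.047220432584715775 [ 0.15441548 -0.20367751 -1.9973103 ] 11.7
[[[0.0,2.0,-34.0],-0.1,1],[[0.0,3.0,-34.0],-0.1,1],[[0.8,2.3,-33.7],-0.1,1],[[2.0,35.0,-1.0],-0.0,1],[[2.0,35.0,-1.0],-0.0,1],[[2.0,35.0,-1.0],-0.0,1],[[2.0,35.0,-1.0],-0.0,1],[[2.0,34.0,-1.0],-0.0,1]]
[[[2.0,35.0,-0.0],-0.0,1],[[2.0,34.0,-1.0],-0.1,1],[[2.0,35.0,-0.0],-0.0,1],[[2.0,34.0,-1.0],-0.1,1],[[2.0,35.0,-0.0],-0.0,1],[[2.0,34.0,-1.0],-0.1,1],[[2.0,35.0,-0.0],-0.0,1],[[2.0,34.0,-1.0],-0.1,1]]
[[[1.0,35.0,-0.0],-0.0,1],[[1.5,34.3,-1.0],-0.1,1],[[-0.0,13.0,13.0],0.0,1],[[-1.0,14.0,14.0],0.0,1],[[-0.5,13.3,13.0],0.0,1],[[0,0,0],0,1],[[0,0,0],0,1],[[0,0,0],0,1]]
```

Request:
servo_tool(deltas=[[[0,2,-34],-0.1,1],[[0,3,-34],-0.1,1],[[1,2,-34],-0.1,1],[[2,35,-1],0,1],[[2,35,-1],0,1],[[2,35,-1],0,1],[[2,35,-1],0,1],[[2,34,-1],0,1]])

```text
clock: 12.37
tcp_pos: [0.4687, 0.1695, 0.1983]
tool_rot: [0.0, 0.998, 0.07, 0.001]
force: [1.6, 0.5, -1.5]
gripper_width: 0.0474
```

Request:
servo_tool(deltas=[[[2,35,0],0,1],[[2,34,-1],-0.1,1],[[2,35,0],0,1],[[2,34,-1],-0.1,1],[[2,35,0],0,1],[[2,34,-1],-0.1,1],[[2,35,0],0,1],[[2,34,-1],-0.1,1]])

```text
clock: 13.03
tcp_pos: [0.5238, -0.1016, 0.2023]
tool_rot: [0.0, 0.997, 0.074, 0.001]
force: [1.1, -0.6, -0.8]
gripper_width: 0.0473
```

Request:
servo_tool(deltas=[[[1,35,0],0,1],[[2,34,-1],-0.1,1],[[0,13,13],0,1],[[-1,14,14],0,1],[[0,13,13],0,1],[[0,0,0],0,1],[[0,0,0],0,1],[[0,0,0],0,1]])

```text
clock: 13.7
tcp_pos: [0.5421, -0.2053, 0.1621]
tool_rot: [-0.001, 0.997, 0.076, 0.0]
force: [0.1, -0.4, -1.4]
gripper_width: 0.0473
```

Run:
```python
from h import *
s=get_state();print(s['tcp_pos'],yaw()[0],s['gripper_width'],s['force'],s['clock'])
cv2.imwrite('pics/w3.png',snapshot('wrist'))
np.save('w3.npy',camera_info('wrist'),allow_pickle=True)
plan((539.5,-210,55,8.5,1,6))
```

```text
[ 0.54207117 -0.20530063  0.16205966] 8.661080698877079 0.047278953194689714 [ 0.07054361 -0.43421145 -1.36284883] 13.7
[[[-1.0,1.0,18.0],0.0,1],[[-1.0,1.0,18.0],0.0,1],[[-0.0,1.0,18.0],0.0,1],[[-1.0,0.0,18.0],0.1,1],[[-0.0,1.0,18.0],0.0,1],[[-0.5,0.2,17.4],0.1,1],[[0,0,0],0,1],[[0,0,0],0,1]]
```

View pics/w3.png

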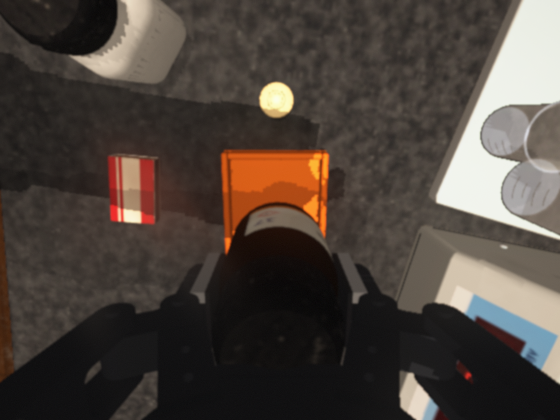

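Request:
servo_tool(deltas=[[[-1,1,18],0,1],[[-1,1,18],0,1],[[0,1,18],0,1],[[-1,1,18],0,1],[[0,1,18],0,1],[[0,0,15],0,1],[[0,0,0],0,1],[[0,0,0],0,1]])

```text
clock: 14.42
tcp_pos: [0.5401, -0.2112, 0.0571]
tool_rot: [-0.0, 0.997, 0.075, 0.0]
force: [0.5, 0.5, -1.8]
gripper_width: 0.0472
```

Run:
```python
from h import *
s=get_state();print(s['tcp_pos'],yaw()[0],s['gripper_width'],s['force'],s['clock'])
```

```text
[ 0.54008605 -0.21123593  0.05714661] 8.647242006736965 0.04716254016687514 [ 0.47053242  0.50744363 -1.75612172] 14.4167
```

Request:
servo_tool(deltas=[[[0,0,1],0,1],[[0,0,1],0,1],[[0,0,1],0,1],[[0,0,0],0,0.2],[[0,0,0],0,-0.2],[[0,0,0],0,-0.6],[[0,0,0],0,-0.6],[[0,0,0],0,-0.6]])

```text
clock: 15.08
tcp_pos: [0.5397, -0.2127, 0.0539]
tool_rot: [0.0, 0.997, 0.074, 0.0]
force: [-1.2, -0.5, 0.7]
gripper_width: 0.0685
```

Request:
servo_tool(deltas=[[[0,0,-15],0,-0.6],[[0,0,-30],0,-0.6],[[0,0,-35],0,-0.6],[[0,0,-35],0,-1],[[0,0,-35],0,-1],[[0,0,-35],0,-1],[[0,0,-35],0,-1],[[0,0,-30],0,-1]])

```text
clock: 15.75
tcp_pos: [0.5397, -0.2125, 0.3065]
tool_rot: [0.0, 0.997, 0.075, 0.001]
force: [1.0, -0.5, -0.1]
gripper_width: 0.0852
```

Run:
```python
from h import *
s=get_state();print(s['tcp_pos'],yaw()[0],s['gripper_width'],s['force'],s['clock'])
plan((480,-100,300,8.5,-1))
```

```text
[ 0.53968316 -0.21247319  0.30649251] 8.548110051924791 0.08520263542637381 [ 1.00062906 -0.46160267 -0.05670105] 15.75
[[[-11.0,-30.0,2.0],0.0,-1],[[-10.0,-30.0,1.0],0.0,-1],[[-11.0,-30.0,2.0],0.0,-1],[[-10.3,-30.1,1.5],0.0,-1],[[0,0,0],0,-1],[[0,0,0],0,-1],[[0,0,0],0,-1],[[0,0,0],0,-1]]
```

Request:
servo_tool(deltas=[[[-11,-30,2],0,-1],[[-10,-30,1],0,-1],[[-11,-30,2],0,-1],[[-10,-30,2],0,-1],[[0,0,0],0,-1],[[0,0,0],0,-1],[[0,0,0],0,-1],[[0,0,0],0,-1]])

```text
clock: 16.42
tcp_pos: [0.4806, -0.1013, 0.2967]
tool_rot: [0.0, 0.997, 0.074, 0.0]
force: [0.3, 0.6, 0.0]
gripper_width: 0.0858
```

Run:
```python
from h import *
s=get_state();print(s['tcp_pos'],yaw()[0],s['clock'])
im=snapshot('wrist');cv2.imwrite('pics/w4.png',im)
i=camera_info('wrist');np.save('w4.npy',i,allow_pickle=True)
for n in['white_bottle_mid','white_tray']:
    print(n,[(np.round(np.array(d['position'])*[560,420]).tolist(),round(d['p'],2)) for d in recognise('wrist',n)])
cv2.imwrite('pics/w4b.png',cv2.resize(im,(800,600),interpolation=cv2.INTER_CUBIC))
```

```text
[ 0.48064881 -0.10130831  0.296735  ] 8.450608602439205 16.4167
white_bottle_mid []
white_tray [([354.0, 91.0], 0.69)]
```

View pics/w4b.png

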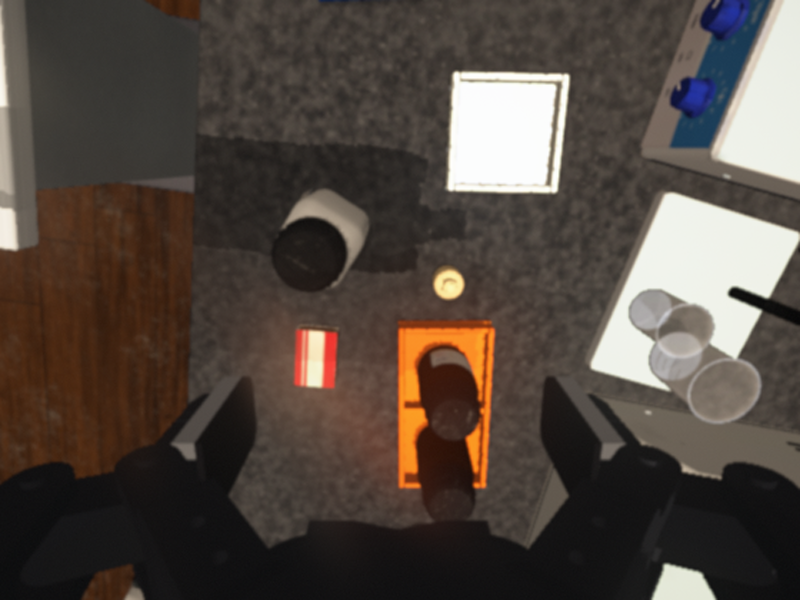

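Run:
```python
from h import *
im=cv2.imread('pics/w4.png')
a=cv2.resize(cv2.convertScaleAbs(im[120:210,180:265],alpha=1.2,beta=20),None,fx=4.5,fy=4.5,interpolation=cv2.INTER_CUBIC)
b=cv2.resize(cv2.convertScaleAbs(im[40:140,305:405],alpha=.7),None,fx=4,fy=4,interpolation=cv2.INTER_CUBIC)
o=np.zeros((405,a.shape[1]+400,3),np.uint8);o[:a.shape[0],:a.shape[1]]=a;o[:400,a.shape[1]:]=b;print(a.shape)
cv2.imwrite('pics/c4.png',o)
```

```text
(405, 382, 3)
```

View pics/c4.png

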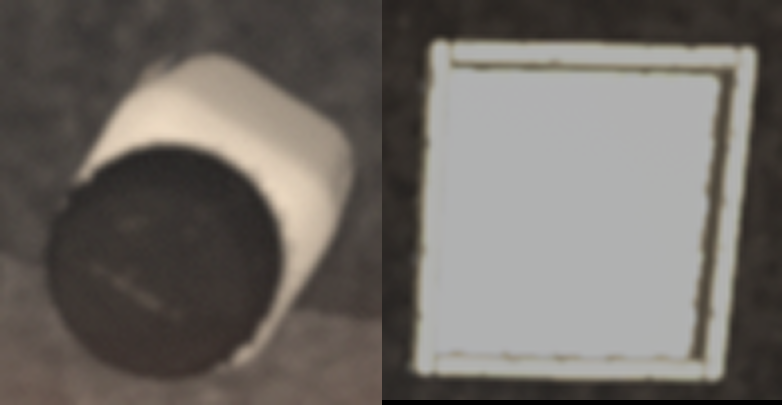

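Run:
```python
from h import *
i=np.load('w4.npy',allow_pickle=True).item()
M=np.array([onz('wrist',np.array([(x-382)/4+305,y/4+40]),.022,i)*1000 for x,y in [(437,42),(755,50),(718,378),(417,374)]])
d=M[[1,2]].mean(0)-M[[0,3]].mean(0);e=M[[0,1]].mean(0)-M[[2,3]].mean(0)
print(M.round(1)[:,:2].tolist(),M.mean(0).round(1),np.linalg.norm(d),np.linalg.norm(e),np.degrees(np.arctan2(d[1],d[0])),np.degrees(np.arctan2(-e[0],e[1])))
f=lambda x,y,z:onz('wrist',np.array([x/4.5+180,y/4.5+120]),z,i)*1000
a,b=f(215,55,0),f(345,140,0);print('edge',a,b,np.degrees(np.arctan2(*(b-a)[[1,0]])),np.linalg.norm(b-a))
print('cap',f(162,266,.123),f(50,262,.123),f(162,378,.123))
for u in [(325,222),(327,221)]: print('top',onz('top',u,.123)*1000)
# cap top in top cam crop at (498,190)
u=(110+498/2.3,140+189/2.3);print(u,onz('top',u,.123)*1000,tri([ray('wrist',(162/4.5+180,266/4.5+120),i),ray('top',u)]))
w=np.load('w1.npy',allow_pickle=True).item()
print('w1 bottle corner',onz('wrist',(190+570/3.5-90,228/3.5),0,w))
```

```text
[[505.2, 36.1], [590.7, 46.7], [601.3, -39.6], [515.2, -51.1]] [553.1  -2.   22. ] 86.49768727274616 87.42159567137502 7.3600272260720665 6.750778386071592
edge [414.02763235 -65.97304309   0.        ] [451.6761737  -83.45031694   0.        ] -24.901756386363626 41.50744230821768
cap [424.56313307 -98.22384539 123.        ] [ 402.50992811 -100.66183749  123.        ] [ 426.76731204 -121.20959843  123.        ]
top [417.37513575 -97.32893596 123.        ]
top [ 419.91488032 -102.31199927  123.        ]
(326.5217391304348, 222.17391304347825) [ 416.96082116 -101.09716963  123.        ] [ 0.42072165 -0.10324516  0.0991942 ]
w1 bottle corner [ 0.43186816 -0.13055517  0.        ]
```

Run:
```python
from h import *
plan((422,-100,215,-25,-1),(422,-100,76,-25,-1))
```

```text
[[[-12.0,-2.0,16.0],6.7,-1],[[-12.0,-1.0,16.0],6.7,-1],[[-11.0,1.0,17.0],6.7,-1],[[-11.0,2.0,16.0],6.7,-1],[[-11.5,3.9,16.6],6.7,-1],[[-0.0,-0.0,35.0],-0.0,-1],[[-0.0,-0.0,35.0],-0.0,-1],[[-0.0,-0.0,34.0],-0.0,-1]]
[[[-0.0,-0.0,35.0],-0.0,-1],[[0,0,0],0,-1],[[0,0,0],0,-1],[[0,0,0],0,-1],[[0,0,0],0,-1],[[0,0,0],0,-1],[[0,0,0],0,-1],[[0,0,0],0,-1]]
```

Request:
servo_tool(deltas=[[[-12,-2,16],6.7,-1],[[-12,-1,16],6.7,-1],[[-11,1,17],6.7,-1],[[-11,2,16],6.7,-1],[[-12,4,16],6.7,-1],[[0,0,20],0,-1],[[0,0,20],0,-1],[[0,0,10],0,-1]])

```text
clock: 17.23
tcp_pos: [0.4203, -0.0996, 0.164]
tool_rot: [0.0, 0.976, -0.217, -0.001]
force: [-0.9, -1.0, -0.4]
gripper_width: 0.0854
```

Run:
```python
from h import *
s=get_state();print(s['tcp_pos'],yaw()[0],s['force'])
cv2.imwrite('pics/w5.png',snapshot('wrist'))
plan((422,-100,76,-25,-1))
```

```text
[ 0.42032984 -0.09957257  0.16395075] -25.00833438116889 [-0.86643179 -0.9519643  -0.44499611]
[[[1.0,-0.0,29.0],0.0,-1],[[1.0,-0.0,29.0],0.0,-1],[[0.1,-0.4,29.1],0.0,-1],[[0,0,0],0,-1],[[0,0,0],0,-1],[[0,0,0],0,-1],[[0,0,0],0,-1],[[0,0,0],0,-1]]
```

View pics/w5.png

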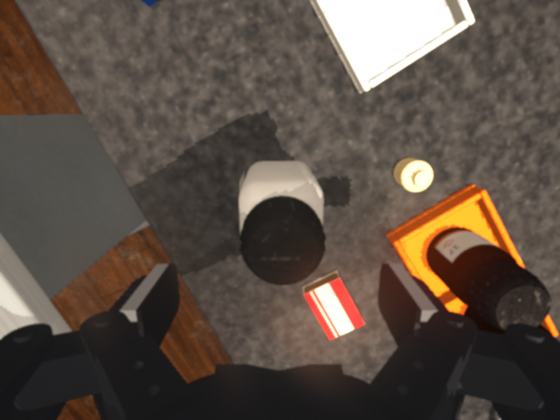

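Request:
servo_tool(deltas=[[[1,0,29],0,-1],[[0,0,29],0,-1],[[0,0,29],0,-1],[[0,0,0],0,-1],[[0,0,0],0,-0.6],[[0,0,0],0,-0.3],[[0,0,0],0,0],[[0,0,0],0,0.3]], force=50)

```text
clock: 17.95
tcp_pos: [0.4232, -0.0996, 0.0808]
tool_rot: [0.0, 0.976, -0.216, 0.001]
force: [-2.3, 1.1, 5.7]
gripper_width: 0.0516
```

Request:
servo_tool(deltas=[[[0,0,0],0,0.6],[[0,0,0],0,1],[[0,0,0],0,1],[[0,0,0],0,1],[[0,0,0],0,1],[[0,0,0],0,1],[[0,0,0],0,1],[[0,0,0],0,1]])

```text
clock: 18.62
tcp_pos: [0.4231, -0.0996, 0.0807]
tool_rot: [0.0, 0.976, -0.216, 0.001]
force: [-2.1, 0.6, 5.6]
gripper_width: 0.0521
```

Run:
```python
from h import *
s=get_state();print(s['tcp_pos'],yaw()[0],s['force'],s['gripper_width'])
plan((422,-100,140,-25,1),(552,-2,140,7,1),(552,-2,95,7,1,3))
```

```text
[ 0.42308066 -0.09962881  0.08072272] -24.954974995964918 [-2.13824044  0.61394751  5.644592  ] 0.05205190436545195
[[[-0.0,0.0,-30.0],0.0,1],[[-0.8,0.8,-29.3],0.0,1],[[15.0,-29.0,0.0],-6.4,1],[[18.0,-27.0,0.0],-6.4,1],[[21.0,-24.0,0.0],-6.4,1],[[24.0,-22.0,0.0],-6.4,1],[[27.0,-19.4,0.0],-6.4,1],[[0.0,0.0,15.0],0.0,1]]
[[[0.0,0.0,15.0],0.0,1],[[0.0,0.0,15.0],0.0,1],[[0,0,0],0,1],[[0,0,0],0,1],[[0,0,0],0,1],[[0,0,0],0,1],[[0,0,0],0,1],[[0,0,0],0,1]]
```

Request:
servo_tool(deltas=[[[0,0,-20],0,1],[[0,1,-39],0,1],[[15,-29,0],-6.4,1],[[18,-27,0],-6.4,1],[[21,-24,0],-6.4,1],[[24,-22,0],-6.4,1],[[27,-19,0],-6.4,1],[[0,0,0],0,1]])

```text
clock: 19.28
tcp_pos: [0.557, 0.0021, 0.1402]
tool_rot: [-0.002, 0.998, 0.066, 0.004]
force: [0.7, 1.0, -2.6]
gripper_width: 0.052
```

Request:
servo_tool(deltas=[[[0,0,12],0,1],[[0,0,12],0,1],[[0,0,12],0,1],[[0,0,0],0,1],[[0,0,0],0,1],[[0,0,0],0,1],[[0,0,0],0,1],[[0,0,0],0,1]])

```text
clock: 19.95
tcp_pos: [0.552, -0.003, 0.1024]
tool_rot: [0.0, 0.998, 0.061, 0.001]
force: [0.1, 0.3, -4.4]
gripper_width: 0.0525
```

Run:
```python
from h import *
s=get_state();print(s['tcp_pos'],yaw()[0],s['force'],s['gripper_width'])
cv2.imwrite('pics/w6.png',snapshot('wrist'))
plan((552,-2,87,7,1,3))
```

```text
[ 0.5519781  -0.00298076  0.10236438] 7.0218063981313685 [ 0.08552561  0.33954903 -4.36398923] 0.052481475848280126
[[[0.0,-0.0,5.0],0.0,1],[[0.0,-0.0,5.0],0.0,1],[[0.2,-0.9,5.3],0.0,1],[[0,0,0],0,1],[[0,0,0],0,1],[[0,0,0],0,1],[[0,0,0],0,1],[[0,0,0],0,1]]
```

View pics/w6.png

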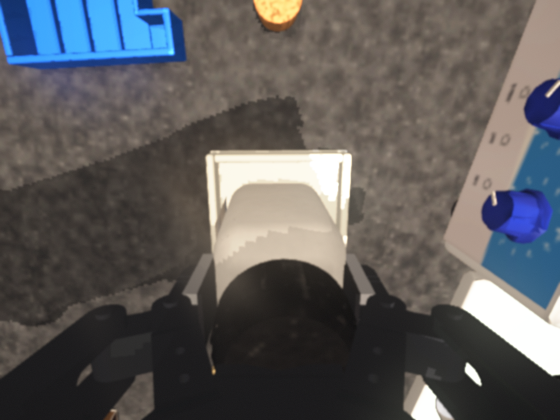

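Request:
servo_tool(deltas=[[[0,-1,5],0,1],[[0,0,5],0,1],[[0,0,4],0,1],[[0,0,1],0,1],[[0,0,1],0,1],[[0,0,1],0,1],[[0,0,0],0,1],[[0,0,0],0,1]])

```text
clock: 20.67
tcp_pos: [0.5511, -0.0019, 0.0859]
tool_rot: [0.001, 0.998, 0.061, -0.0]
force: [-7.2, -2.1, 13.6]
gripper_width: 0.0524
```

Request:
servo_tool(deltas=[[[0,0,0],0,0.1],[[0,0,0],0,-0.2],[[0,0,0],0,-0.5],[[0,0,0],0,-0.75],[[0,0,0],0,-0.75],[[0,0,0],0,-0.75],[[0,0,-10],0,-0.75],[[0,0,-20],0,-0.75]])

```text
clock: 21.33
tcp_pos: [0.5502, -0.0021, 0.1137]
tool_rot: [-0.0, 0.998, 0.061, -0.002]
force: [1.1, -0.2, -0.6]
gripper_width: 0.0746
```

Run:
```python
from h import *
s=get_state();print(s['tcp_pos'],yaw()[0],s['force'],s['gripper_width'],s['clock'],s['qpos'].round(2))
plan((552,-2,240,7,-1),(390,90,320,90,-1))
```

```text
[ 0.55017353 -0.00207457  0.11368269] 7.050655008334987 [ 1.12841101 -0.16868715 -0.62852478] 0.07458611355120803 21.3333 [ 0.32  0.54 -0.58  1.87  0.38  0.85 -0.33]
[[[0.0,0.0,-32.0],0.0,-1],[[1.0,0.0,-31.0],0.0,-1],[[0.0,0.0,-32.0],0.0,-1],[[0.8,0.2,-31.3],0.1,-1],[[-12.0,-9.0,-6.0],-6.4,-1],[[-10.0,-10.0,-6.0],-6.4,-1],[[-9.0,-11.0,-6.0],-6.4,-1],[[-8.0,-12.0,-6.0],-6.4,-1]]
[[[-7.0,-13.0,-6.0],-6.4,-1],[[-5.0,-13.0,-6.0],-6.4,-1],[[-4.0,-14.0,-6.0],-6.4,-1],[[-2.0,-14.0,-6.0],-6.4,-1],[[-1.0,-14.0,-6.0],-6.4,-1],[[1.0,-14.0,-7.0],-6.4,-1],[[2.0,-14.0,-6.0],-6.3,-1],[[4.0,-14.0,-7.0],-6.4,-1]]
[[[6.0,-13.1,-6.0],-6.3,-1],[[0,0,0],0,-1],[[0,0,0],0,-1],[[0,0,0],0,-1],[[0,0,0],0,-1],[[0,0,0],0,-1],[[0,0,0],0,-1],[[0,0,0],0,-1]]
```

Run:
```python
from h import *
plan((552,-2,220,7,-1),(450,185,290,90,-1))
```

```text
[[[1.0,0.0,-35.0],0.0,-1],[[0.0,0.0,-36.0],0.0,-1],[[0.8,0.2,-35.3],0.1,-1],[[-6.0,-15.0,-5.0],-6.4,-1],[[-4.0,-16.0,-5.0],-6.4,-1],[[-3.0,-16.0,-5.0],-6.4,-1],[[-1.0,-16.0,-6.0],-6.4,-1],[[1.0,-16.0,-5.0],-6.4,-1]]
[[[3.0,-16.0,-6.0],-6.4,-1],[[5.0,-16.0,-5.0],-6.4,-1],[[7.0,-15.0,-6.0],-6.4,-1],[[8.0,-14.0,-5.0],-6.4,-1],[[10.0,-13.0,-6.0],-6.4,-1],[[11.0,-12.0,-5.0],-6.3,-1],[[12.0,-11.0,-6.0],-6.4,-1],[[14.0,-10.3,-5.0],-6.3,-1]]
```

Request:
servo_tool(deltas=[[[0,0,-35],0,-1],[[0,0,-36],0,-1],[[0,0,-35],0,-1],[[-6,-15,-5],-6.4,-1],[[-4,-16,-5],-6.4,-1],[[-3,-16,-5],-6.4,-1],[[-1,-16,-6],-6.4,-1],[[1,-16,-5],-6.4,-1]])

```text
clock: 22.0
tcp_pos: [0.5117, 0.0696, 0.248]
tool_rot: [0.0, 0.942, 0.337, 0.0]
force: [0.0, -0.0, 0.6]
gripper_width: 0.0854
```

Request:
servo_tool(deltas=[[[3,-16,-6],-6.4,-1],[[5,-16,-5],-6.4,-1],[[7,-15,-6],-6.4,-1],[[8,-14,-5],-6.4,-1],[[10,-13,-6],-6.4,-1],[[11,-12,-5],-6.3,-1],[[12,-11,-6],-6.4,-1],[[14,-10,-5],-6.3,-1]])

```text
clock: 22.67
tcp_pos: [0.4491, 0.1855, 0.2919]
tool_rot: [0.0, 0.705, 0.709, 0.0]
force: [0.2, -0.0, -0.4]
gripper_width: 0.0852
```

Request:
servo_tool(deltas=[[[0,0,0],0,-1],[[0,0,0],0,-1],[[0,0,0],0,-1],[[0,0,0],0,-1],[[0,0,0],0,-1],[[0,0,0],0,-1],[[0,0,0],0,-1],[[0,0,0],0,-1]])

```text
clock: 23.33
tcp_pos: [0.4496, 0.1847, 0.2907]
tool_rot: [-0.0, 0.707, 0.707, -0.0]
force: [0.4, -0.1, 0.4]
gripper_width: 0.0855
```

Run:
```python
from h import *
s=get_state();print(s['tcp_pos'],yaw()[0],s['clock'],s['qpos'].round(2))
im=snapshot('wrist');cv2.imwrite('pics/w7.png',im)
i=camera_info('wrist');np.save('w7.npy',i,allow_pickle=True)
for n in['loose_tray_mid','base_tray']:
    print(n,[(np.round(np.array(d['position'])*[560,420]).tolist(),round(d['p'],2)) for d in recognise('wrist',n)])
for n,p in [('loose',(.4346,.1141,.02)),('base',(.5567,.2594,.026))]:
    c=i['R']@np.array(p)+i['t'];print(n,i['fx']*c[0]/c[2]+i['cx'],i['fy']*c[1]/c[2]+i['cy'])
h=cv2.cvtColor(im,cv2.COLOR_BGR2HSV);m=cv2.inRange(h,(95,120,50),(125,255,255))
for c in cv2.findContours(m,0,2)[0]:
    if cv2.contourArea(c)>1500: print(cv2.boundingRect(c),cv2.contourArea(c))
```

```text
[0.44963328 0.18469921 0.29071024] 90.00487587379891 23.3333 [ 0.34  0.36 -1.08  1.78  0.34  1.21  0.74]
loose_tray_mid [([213.0, 155.0], 0.57)]
base_tray [([336.0, 251.0], 0.78)]
loose 217.3022724682525 158.8952033787939
base 337.8254979129637 257.3426563496138
(307, 214, 63, 79) 3579.5
(179, 113, 72, 89) 4373.5
```

Run:
```python
from h import *
im=cv2.imread('pics/w7.png');f=lambda a:cv2.resize(a,None,fx=4,fy=4,interpolation=cv2.INTER_CUBIC)
a=f(im[105:210,170:262]);b=f(im[205:310,298:390]);print(a.shape)
cv2.imwrite('pics/c7.png',np.hstack([a,b]))
```

```text
(420, 368, 3)
```

View pics/c7.png

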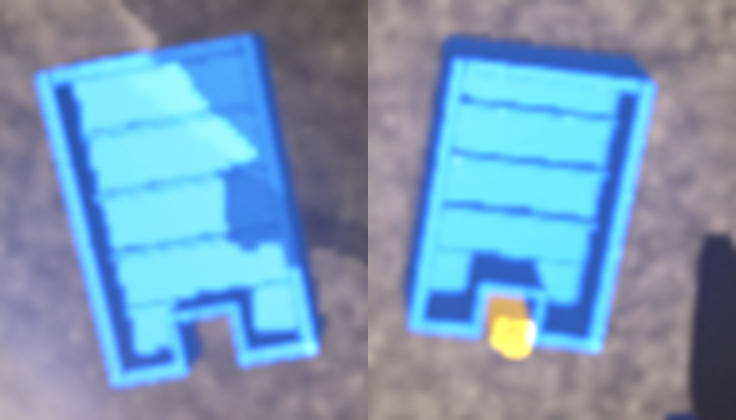

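Run:
```python
from h import *
i=np.load('w7.npy',allow_pickle=True).item()
def rect(n,c,off):
    M=np.array([onz('wrist',np.array(u)/4+off,.026,i)*1000 for u in c])
    d=M[[2,3]].mean(0)-M[[0,1]].mean(0);e=M[[1,2]].mean(0)-M[[0,3]].mean(0)
    print(n,M.mean(0).round(1),np.linalg.norm(d).round(1),np.linalg.norm(e).round(1),np.degrees(np.arctan2(d[1],d[0])).round(2),np.degrees(np.arctan2(-e[0],e[1])).round(2))
rect('loose',[(38,75),(258,38),(318,352),(112,385)],[170,105])
rect('base',[(82,58),(289,80),(234,350),(42,330)],[298,205])
# key base x-sides at rim plane, key top at z=.042
print('keytop',onz('wrist',np.array((143,338))/4+[298,205],.042,i)*1000)
print('notch L/R mouth',[onz('wrist',np.array(u)/4+[170,105],.026,i)*1000 for u in[(187,372),(240,364)]])
print('key rim',[onz('wrist',np.array(u)/4+[298,205],.026,i)*1000 for u in[(116,298),(178,290)]])
```

```text
loose [434.3 113.1  26. ] 90.6 62.4 9.25 9.2
base [556.4 260.   26. ] 92.4 63.0 -6.43 -6.55
keytop [592.49719212 253.38237676  42.        ]
notch L/R mouth [array([480.07636543, 112.17502844,  26.        ]), array([477.64709922, 127.97338297,  26.        ])]
key rim [array([587.36473219, 247.0912421 ,  26.        ]), array([584.5691    , 266.69139536,  26.        ])]
```

Run:
```python
from h import *
plan((434.3,113.1,90,99.2,-1))
```

```text
[[[-12.0,-3.0,33.0],-1.5,-1],[[-12.0,-3.0,34.0],-1.5,-1],[[-12.0,-3.0,33.0],-1.5,-1],[[-12.0,-3.0,34.0],-1.6,-1],[[-11.0,-4.0,33.0],-1.5,-1],[[-11.6,-4.0,33.8],-1.6,-1],[[0,0,0],0,-1],[[0,0,0],0,-1]]
```

Request:
servo_tool(deltas=[[[-12,-3,33],-1.5,-1],[[-12,-3,34],-1.5,-1],[[-12,-3,33],-1.5,-1],[[-12,-3,34],-1.6,-1],[[-11,-4,33],-1.5,-1],[[-12,-4,33],-1.6,-1],[[0,0,0],0,-1],[[0,0,0],0,-1]], force=30)

```text
clock: 24.15
tcp_pos: [0.4335, 0.1125, 0.0904]
tool_rot: [-0.001, 0.648, 0.761, -0.001]
force: [0.7, 0.7, 0.7]
gripper_width: 0.0857
```

Run:
```python
from h import *
s=get_state();print(s['tcp_pos'],yaw()[0],s['clock'],s['qpos'].round(2))
plan((434.3,113.1,24,99.2,-1,3))
```

```text
[0.43352517 0.11252188 0.09040155] 99.17943397817727 24.15 [ 0.33  0.55 -0.94  2.11  0.64  0.79  0.72]
[[[0.0,0.0,22.0],-0.0,-1],[[0.0,0.0,22.0],-0.0,-1],[[0.4,0.9,22.4],-0.0,-1],[[0,0,0],0,-1],[[0,0,0],0,-1],[[0,0,0],0,-1],[[0,0,0],0,-1],[[0,0,0],0,-1]]
```

Request:
servo_tool(deltas=[[[0,1,22],0,-1],[[0,0,22],0,-1],[[0,0,21],0,-1],[[0,0,0],0,-1],[[0,0,0],0,-0.8],[[0,0,0],0,-0.6],[[0,0,0],0,-0.4],[[0,0,0],0,-0.2]])

```text
clock: 24.82
tcp_pos: [0.4367, 0.1138, 0.0279]
tool_rot: [0.001, 0.648, 0.762, 0.001]
force: [-0.9, -1.0, 9.8]
gripper_width: 0.061
```

Request:
servo_tool(deltas=[[[0,0,0],0,0.2],[[0,0,0],0,0.6],[[0,0,0],0,1],[[0,0,0],0,1],[[0,0,0],0,1],[[0,0,0],0,1],[[0,0,0],0,1],[[0,0,0],0,1]])

```text
clock: 25.48
tcp_pos: [0.4367, 0.1138, 0.0279]
tool_rot: [0.001, 0.648, 0.762, 0.001]
force: [-1.7, 0.1, 8.9]
gripper_width: 0.0615
```

Run:
```python
from h import *
s=get_state();print(s['tcp_pos'],yaw()[0],s['clock'],s['gripper_width'],s['force'])
plan((434.3,113.1,100,99.2,1),(556.4,260,100,83.5,1))
```

```text
[0.43668264 0.11379333 0.0278711 ] 99.24266033155654 25.4833 0.06149586745747755 [-1.6978143   0.06910902  8.86412793]
[[[-0.0,-1.0,-24.0],0.0,1],[[-0.0,-1.0,-24.0],0.0,1],[[-0.3,-0.5,-24.1],0.0,1],[[21.0,24.0,-0.0],2.6,1],[[22.0,23.0,-0.0],2.6,1],[[23.0,22.0,-0.0],2.6,1],[[24.0,21.0,-0.0],2.6,1],[[25.0,20.0,-0.0],2.7,1]]
[[[25.5,18.6,-0.0],2.6,1],[[0,0,0],0,1],[[0,0,0],0,1],[[0,0,0],0,1],[[0,0,0],0,1],[[0,0,0],0,1],[[0,0,0],0,1],[[0,0,0],0,1]]
```

Request:
servo_tool(deltas=[[[0,0,-12],0,1],[[0,0,-24],0,1],[[0,0,-24],0,1],[[0,0,-12],0,1],[[0,0,0],0,1],[[0,0,0],0,1],[[0,0,0],0,1],[[0,0,0],0,1]])

```text
clock: 26.15
tcp_pos: [0.4349, 0.1126, 0.0973]
tool_rot: [-0.0, 0.648, 0.762, -0.0]
force: [0.2, 0.1, -1.8]
gripper_width: 0.0612
```

Run:
```python
from h import *
s=get_state();print(s['tcp_pos'],yaw()[0],s['clock'],s['gripper_width'],s['force'])
i=camera_info('wrist');im=snapshot('wrist');cv2.imwrite('pics/w8.png',im);np.save('w8.npy',i,allow_pickle=True)
cv2.imwrite('pics/w8b.png',cv2.resize(im,(800,600),interpolation=cv2.INTER_CUBIC))
plan((556.4,260,100,83.5,1))
```

```text
[0.43490908 0.1125572  0.09734147] 99.23456328671611 26.15 0.061199813676379645 [ 0.16043458  0.09445537 -1.8484553 ]
[[[21.0,24.0,-0.0],2.6,1],[[22.0,23.0,-1.0],2.6,1],[[23.0,22.0,-0.0],2.6,1],[[24.0,21.0,-1.0],2.6,1],[[25.0,20.0,-0.0],2.7,1],[[25.9,18.0,-0.7],2.6,1],[[0,0,0],0,1],[[0,0,0],0,1]]
```

View pics/w8b.png

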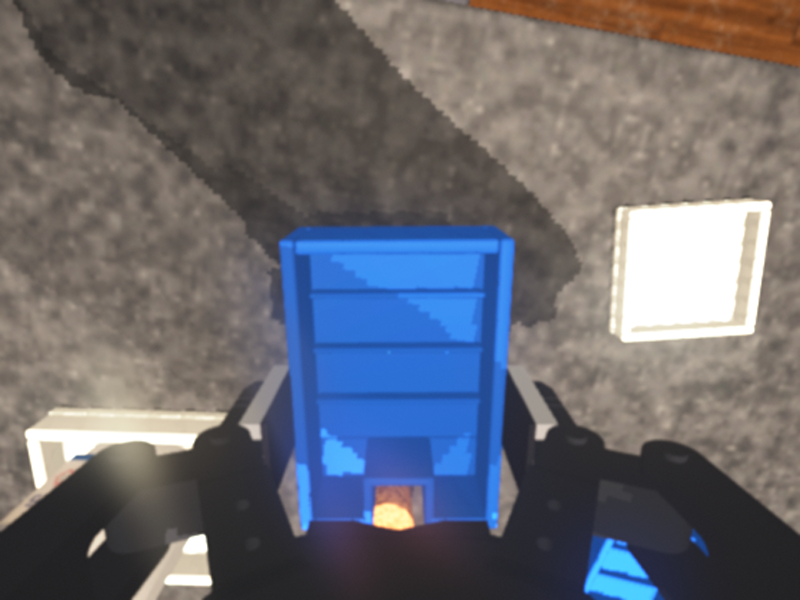

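Run:
```python
from h import *
i=np.load('w8.npy',allow_pickle=True).item();s=get_state();T=s['tcp_pos']*1000;a=np.radians(yaw(s)[0])
for z in(.0954,):
    M=np.array([onz('wrist',np.array(u)*.7,z,i)*1000 for u in[(281,242),(514,240),(498,526),(302,529)]])
    d=M[[2,3]].mean(0)-M[[0,1]].mean(0);e=M[[1,2]].mean(0)-M[[0,3]].mean(0);c=M.mean(0)-T
    X=np.array([np.cos(a),np.sin(a)]);Y=np.array([np.sin(a),-np.cos(a)])
    back=M[[0,1]].mean(0)[:2]-T[:2]
    print('tool-frame centre',c[:2]@X,c[:2]@Y,'len',np.linalg.norm(d),np.linalg.norm(e),'angle',np.degrees(np.arctan2(d[1],d[0])),'back edge y',back@Y,back@Y+46)
```

```text
tool-frame centre 0.12326792882470057 -3.261267455017759 len 90.80600270675204 61.426919617876436 angle 9.66989844659787 back edge y -48.66301941518629 -2.663019415186291
```

Request:
servo_tool(deltas=[[[21,24,0],2.6,1],[[22,23,0],2.6,1],[[23,22,0],2.6,1],[[24,21,0],2.6,1],[[25,20,0],2.7,1],[[26,20.5,0],2.6,1],[[0,0,0],0,1],[[0,0,0],0,1]])

```text
clock: 26.87
tcp_pos: [0.5592, 0.2621, 0.0967]
tool_rot: [-0.001, 0.745, 0.667, -0.0]
force: [-0.4, -0.4, -1.4]
gripper_width: 0.0611
```

Request:
servo_tool(deltas=[[[0,0,10],0,1],[[0,0,10],0,1],[[0,0,0],0,1],[[0,0,0],0,1],[[0,0,0],0,1],[[0,0,0],0,1],[[0,0,0],0,1],[[0,0,0],0,1]])

```text
clock: 27.53
tcp_pos: [0.5595, 0.2601, 0.0782]
tool_rot: [0.0, 0.746, 0.666, 0.0]
force: [-0.4, -0.8, -1.0]
gripper_width: 0.0614
```

Run:
```python
from h import *
s=get_state();print(s['tcp_pos'],yaw()[0],s['clock'],s['gripper_width'],s['force'],s['qpos'].round(2))
i=camera_info('wrist');im=snapshot('wrist');cv2.imwrite('pics/w9.png',im);np.save('w9.npy',i,allow_pickle=True)
o=cv2.resize(im,(800,600),interpolation=cv2.INTER_CUBIC)
cv2.imwrite('pics/w9b.png',o)
plan((559,259.7,72,83.5,1))
```

```text
[0.55951412 0.26014854 0.07817797] 83.53187080863776 27.5333 0.06137475216140118 [-0.36659112 -0.77987859 -0.99394198] [-0.02  0.74 -0.78  1.72  0.63  0.95  0.41]
[[[-0.5,-0.4,6.1],0.0,1],[[0,0,0],0,1],[[0,0,0],0,1],[[0,0,0],0,1],[[0,0,0],0,1],[[0,0,0],0,1],[[0,0,0],0,1],[[0,0,0],0,1]]
```

View pics/w9b.png

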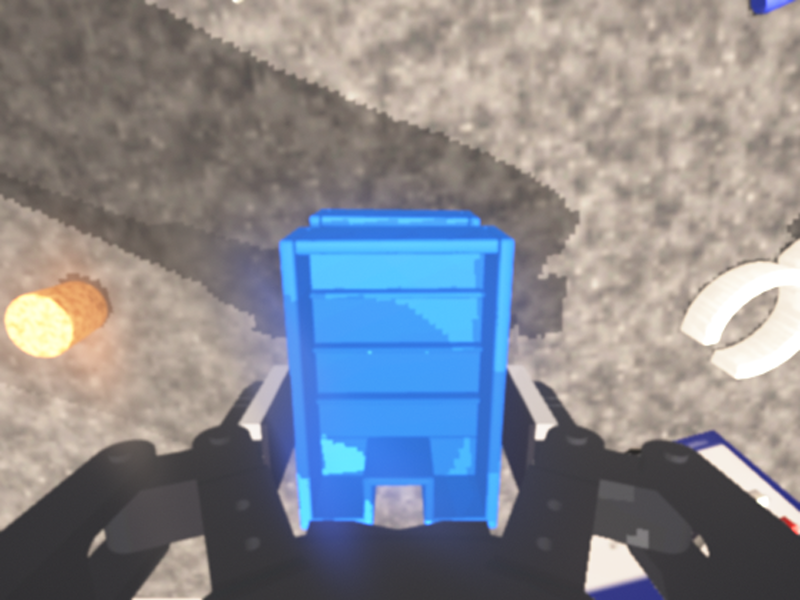

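Run:
```python
from h import *
i=np.load('w9.npy',allow_pickle=True).item();s=get_state();T=s['tcp_pos'][:2]*1000;a=np.radians(yaw(s)[0])
X=np.array([np.cos(a),np.sin(a)]);Y=np.array([np.sin(a),-np.cos(a)])
im=cv2.imread('pics/w9.png').astype(int)
for n,L,z in[('base',[(312,213),(478,211)],.026),('held',[(281,242),(514,240)],.0763)]:
    for u in L:
        p=onz('wrist',np.array(u)*.7,z,i)[:2]*1000-T;print(n,(p@X).round(1),(p@Y).round(1))
# edge profile along the base back edge row
g=cv2.cvtColor(cv2.imread('pics/w9.png'),cv2.COLOR_BGR2HSV)
for r in(149,151,153): 
    c=np.where((g[r,:,0]>95)&(g[r,:,0]<125)&(g[r,:,1]>140))[0];c=c[(c>180)&(c<380)];print(r,c.min(),c.max())
for c0 in(230,278,325):
    r=np.where((g[:,c0,0]>95)&(g[:,c0,0]<125)&(g[:,c0,1]>140))[0];print(c0,r[:3])
```

```text
base -30.7 -50.4
base 29.2 -51.1
held -30.5 -48.5
held 30.6 -48.9
149 221 330
151 217 333
153 216 335
230 [146 147 148]
278 [147 148 149]
325 [148 149 150]
```

Run:
```python
from h import *
im=cv2.imread('pics/w9.png');i=np.load('w9.npy',allow_pickle=True).item()
s=get_state();T=s['tcp_pos'][:2]*1000;a=np.radians(yaw(s)[0]);X=np.array([np.cos(a),np.sin(a)]);Y=np.array([np.sin(a),-np.cos(a)])
sat=cv2.cvtColor(im,cv2.COLOR_BGR2HSV)[:,:,1].astype(float)
P=[]
for c in range(226,328,2):
    v=sat[138:158,c];k=np.argmax(v>120);P.append((c,138+k-1+(120-v[k-1])/(v[k]-v[k-1])))
P=np.array(P);W=np.array([onz('wrist',u,0,i)[:2]*1000-T for u in P]);q=np.polyfit(W@X,W@Y,1);r=W@Y-np.polyval(q,W@X);print('base foot slope deg',np.degrees(np.arctan(q[0])),'y at 0',q[1],r.std())
cv2.imwrite('pics/c9.png',cv2.resize(im[135:185,185:370],None,fx=4.3,fy=4.3,interpolation=cv2.INTER_CUBIC))
w=np.load('w7.npy',allow_pickle=True).item();im7=cv2.imread('pics/w7.png')
```

```text
base foot slope deg 0.7379698880571817 y at 0 -49.17370333754847 0.0709606990135878
```

Request:
servo_tool(deltas=[[[-0.9,-0.4,4],0.5,1],[[0,0,4],0,1],[[0,0,3],0,1],[[0,0,2],0,1],[[0,0,1],0,1],[[0,0,0],0,1],[[0,0,0],0,1],[[0,0,0],0,1]])

```text
clock: 28.25
tcp_pos: [0.5589, 0.2594, 0.0639]
tool_rot: [-0.0, 0.749, 0.663, 0.0]
force: [-0.8, 0.5, -1.8]
gripper_width: 0.0615
```

Request:
servo_tool(deltas=[[[0,0,2],0,1],[[0,0,2],0,1],[[0,0,1],0,1],[[0,0,0],0,1],[[0,0,0],0,1],[[0,0,0],0,1],[[0,0,0],0,1],[[0,0,0],0,1]])

```text
clock: 28.92
tcp_pos: [0.5589, 0.2593, 0.0588]
tool_rot: [0.0, 0.749, 0.663, 0.0]
force: [-0.1, -0.9, -1.6]
gripper_width: 0.061
```

Request:
servo_tool(deltas=[[[0,0,1],0,1],[[0,0,1],0,1],[[0,0,1],0,1],[[0,0,1],0,1],[[0,0,0.5],0,1],[[0,0,0],0,1],[[0,0,0],0,1],[[0,0,0],0,1]])

```text
clock: 29.58
tcp_pos: [0.5589, 0.2593, 0.0543]
tool_rot: [0.0, 0.749, 0.663, 0.0]
force: [0.6, 0.1, -0.9]
gripper_width: 0.0611
```

Request:
servo_tool(deltas=[[[0,0,1],0,1],[[0,0,1],0,1],[[0,0,0],0,1],[[0,0,0],0,1],[[0,0,0],0,1],[[0,0,0],0,1],[[0,0,0],0,1],[[0,0,0],0,1]])

```text
clock: 30.25
tcp_pos: [0.5589, 0.2594, 0.054]
tool_rot: [0.001, 0.749, 0.663, 0.0]
force: [-4.6, -5.3, 16.6]
gripper_width: 0.0607
```

Request:
servo_tool(deltas=[[[0,0,-1.5],0,1],[[0,0,0],0,0.4],[[0,0,0],0,-0.1],[[0,0,0],0,-0.4],[[0,0,0],0,-0.6],[[0,0,0],0,-0.8],[[0,0,0],0,-0.8],[[0,0,0],0,-0.8]])

```text
clock: 30.92
tcp_pos: [0.5588, 0.2592, 0.0535]
tool_rot: [-0.0, 0.749, 0.663, -0.0]
force: [0.3, -0.4, -1.7]
gripper_width: 0.0771
```

Request:
servo_tool(deltas=[[[0,0,-10],0,-0.8],[[0,0,-25],0,-0.8],[[0,0,-35],0,-0.8],[[0,0,-35],0,-0.8],[[0,0,-35],0,-0.8],[[0,0,-35],0,-0.8],[[0,0,-30],0,-0.8],[[0,0,0],0,-0.8]])

```text
clock: 31.58
tcp_pos: [0.5603, 0.2618, 0.2663]
tool_rot: [0.001, 0.749, 0.663, 0.005]
force: [0.3, -0.2, 0.9]
gripper_width: 0.077
```

Request:
servo_tool(deltas=[[[0,-30,0],0,-0.8],[[0,-30,0],0,-0.8],[[0,-30,0],0,-0.8],[[0,0,0],0,-0.8],[[0,0,0],0,-0.8],[[0,0,0],0,-0.8],[[0,0,0],0,-0.8],[[0,0,0],0,-0.8]])

```text
clock: 32.25
tcp_pos: [0.4705, 0.2699, 0.2586]
tool_rot: [-0.0, 0.749, 0.662, -0.0]
force: [-0.5, 0.1, 0.1]
gripper_width: 0.0769
```

Run:
```python
from h import *
s=get_state();print(s['tcp_pos'],yaw()[0],s['clock'],s['gripper_width'],s['force'])
i=camera_info('wrist');im=snapshot('wrist');cv2.imwrite('pics/w10.png',im);np.save('w10.npy',i,allow_pickle=True)
h=cv2.cvtColor(im,cv2.COLOR_BGR2HSV)
def proj(p): c=i['R']@np.array(p)+i['t'];return np.array([i['fx']*c[0]/c[2]+i['cx'],i['fy']*c[1]/c[2]+i['cy']])
m=cv2.inRange(h,(95,110,50),(125,255,255))
for c in cv2.findContours(m,0,2)[0]:
    if cv2.contourArea(c)>1200:
        H=cv2.convexHull(c)[:,0];W=np.array([onz('wrist',u,.052,i)[:2]*1000 for u in H],np.float32);r=cv2.minAreaRect(W);print(cv2.boundingRect(c),np.round(r[0],1),np.round(r[1],1),round(r[2],2))
y=cv2.inRange(h,(18,120,120),(35,255,255))
for c in cv2.findContours(y,0,2)[0]:
    if cv2.contourArea(c)>15:
        u=cv2.moments(c);u=(u['m10']/u['m00'],u['m01']/u['m00']);print('yellow',np.round(u,1),cv2.contourArea(c),onz('wrist',u,.042,i)*1000)
# expected if seated: key top and rim corners
a=np.radians(-6.9);C=np.array([556.3,259.4])/1000;X=np.array([np.cos(a),np.sin(a)]);Y=np.array([-X[1],X[0]])
for n,dx,dy,z in[('keytop',.0385,0,.042),('rim',-.046,-.031,.052),('rim',-.046,.031,.052),('rim',.046,.031,.052),('rim',.046,-.031,.052)]:
    print(n,proj([*(C+dx*X+dy*Y),z]).round(1))
for c in['top','scene']:
    cv2.imwrite(f'pics/{c}9.png',snapshot(c))
    for n in['brown_bottle_1_mid','white_bottle_mid','loose_tray_mid','base_tray','cork','brass_weight','match_box']:
        print(c,n,[(np.round(np.array(d['position'])*[560,420]).tolist(),round(d['p'],2)) for d in recognise(c,n)])
```

```text
[0.47046426 0.26985772 0.25864372] 82.95850636771556 32.25 0.07690047344164658 [-0.5336396   0.13576656  0.11686347]
(319, 300, 67, 76) [661.7 321. ] [90.4 75.6] 38.99
(248, 207, 62, 94) [548.4 261. ] [ 63.3 107.1] 83.48
yellow [277.7 290.4] 22.0 [594.95982686 254.11039699  42.        ]
keytop [278.2 290. ]
rim [247.8 221.7]
rim [308.1 221.5]
rim [306.3 300.5]
rim [250.2 300.8]
top brown_bottle_1_mid [([365.0, 183.0], 0.8), ([373.0, 190.0], 0.67)]
top white_bottle_mid [([288.0, 174.0], 0.95)]
top loose_tray_mid []
top base_tray []
top cork []
top brass_weight [([338.0, 191.0], 0.61)]
top match_box [([368.0, 224.0], 0.69)]
scene brown_bottle_1_mid [([365.0, 220.0], 0.67)]
scene white_bottle_mid [([290.0, 200.0], 0.95)]
scene loose_tray_mid [([209.0, 190.0], 0.83)]
scene base_tray [([215.0, 200.0], 0.75)]
scene cork []
scene brass_weight [([328.0, 231.0], 0.58)]
scene match_box [([346.0, 257.0], 0.64)]
```

Run:
```python
from h import *
a=cv2.imread('pics/top0.png');b=cv2.imread('pics/top9.png')
i=camera_info('top')
for n,p in[('white bottle cap top',(.552,-.002,.128)),('brown a cap',(.551,-.289,.097)),('brown b cap',(.540,-.212,.097))]:
    c=i['R']@np.array(p)+i['t'];print(n,(i['fx']*c[0]/c[2]+i['cx']).round(1),(i['fy']*c[1]/c[2]+i['cy']).round(1))
d=cv2.cvtColor(b,cv2.COLOR_BGR2HSV)[:,:,2];k=cv2.inRange(d[150:210,270:425],0,45);n,l,st,ce=cv2.connectedComponentsWithStats(k)
print([(st[j].tolist(),(ce[j]+[270,150]).round(1).tolist()) for j in range(1,n) if st[j,4]>60])
for n,(u,v) in dict(cork=(242,186),brass=(334,188),match=(367,227)).items():
    for s,im0 in(('top',a),):
        r=cv2.matchTemplate(b[v-22:v+22,u-22:u+22],a[v-10:v+10,u-12:u+12],cv2.TM_CCOEFF_NORMED);_,m,_,q=cv2.minMaxLoc(r);print(n,round(m,2),'shift px',q[0]-10,q[1]-12)
```

```text
white bottle cap top 287.0 168.9
brown a cap 397.9 172.9
brown b cap 368.2 176.9
[([114, 19, 21, 21, 209], [392.1, 181.2]), ([88, 25, 18, 18, 159], [364.4, 185.5])]
cork 0.25 shift px 10 9
brass 1.0 shift px 0 0
match 0.96 shift px 0 0
```

Run:
```python
from h import *
i=np.load('w9.npy',allow_pickle=True).item();print('cork w9',onz('wrist',(40*.7,325*.7),.026,i))
j=np.load('w2.npy',allow_pickle=True).item();print('cork w2',onz('wrist',(469*.7,317*.7),.026,j))
im=cv2.imread('pics/w10.png');h=cv2.cvtColor(im,cv2.COLOR_BGR2HSV);y=cv2.inRange(h,(5,110,120),(17,255,255));k=np.load('w10.npy',allow_pickle=True).item()
for c in cv2.findContours(y,0,2)[0]:
    if cv2.contourArea(c)>60: u=cv2.boundingRect(c);print(u,onz('wrist',(u[0]+u[2]/2,u[1]+u[3]/2),.02,k))
snapshot('wrist');print([ (d['position'],d['p']) for d in recognise('wrist','cork')])
# white bottle cap in the top pictures: dark blob near (287,169)
b=cv2.imread('pics/top9.png');print(cv2.cvtColor(b,cv2.COLOR_BGR2GRAY)[155:200:3,270:306:3])
```

```text
cork w9 [0.53628557 0.12426164 0.026     ]
cork w2 [0.53649468 0.12455006 0.026     ]
(146, 234, 29, 28) [0.53633246 0.12513634 0.02      ]
[([0.2854, 0.5862], 0.78)]
[[ 92 103 104 110 112 105 101  97  90  85  91  92]
 [108 107 105 107 109 103 104 101  91  90  89  85]
 [101 105 106 105 100  99 102  95  93  87  87  93]
 [103 100  96 102  90  74  68  67 121 255 254  83]
 [116 243 238 230  71  72  67  67  61 164 191 101]
 [110 236 243 160  72  66  65  74  63  87 244 171]
 [ 94 224 247 127  63  74  66  71  64  59 250 178]
 [ 92 237 248 165  42  55  62  61  43 154 247 238]
 [ 87 251 250 194 110  29  40  35  74 222 248 255]
 [ 91 254 249 172 223 175 152 142 215 200 250 253]
 [ 90 255 247 126 175 186 172 157 148 116 250 233]
 [ 86 213 246 176 116 113 109 114 116 115 248 215]
 [ 84 135 246 232  87  87 108 146 163 253 246 234]
 [ 82 125 248 247 245 245 251 255 255 225 215 187]
 [ 82  76 205 164 121 133 100  95  79  70  77  78]]
```

White bottle's cap is at about (288,171) as expected for standing upright in the tray; the cork, brass weight and matchbox are unmoved. Handing in.

```bash
python3 -c "
from workcell import *
print(sign_off(),get_state()['clock'])"
```

```text
the job is handed in; nothing more can be done
the job is handed in; nothing more can be done
```

The job was done in the order asked and handed in after about 33 s of the 115 s. The two brown bottles stand one in each orange bay, the white bottle stands in the larger white tray, and the loose blue tray sits on the base tray over the key. The gripper has let go and is clear of everything.

**Stack:**
- The tray met firm contact (about 17 N) at the height expected for fully down.
- After release, the key top was within 1 px of its predicted place, and the tray rim matched a height of 52 mm.
- The two views gave the base tray's angle as −6.5° and −7.2° and its y position about 1 mm apart. I used values in between, which the notch's ±2.5 mm play covers.

**Bottles:**
- All three show upright in their trays. I saw the two brown ones in a wrist view after placing them.
- The white bottle I checked only by numbers, because I had used all 16 picture views.

**Bystanders:** The cork is within about 1 mm of where it started. The brass weight and matchbox match the first top picture with no shift. The cork was hidden in the last top picture, so I checked it with the wrist camera.

**Disagreements:**
- The top camera placed some points up to about 10 mm away from the wrist camera. I relied mainly on the wrist views and the grasps fitted.
- The first brown bottle was gripped too high on its shoulder at first, so I regrasped it 12 mm lower before lifting.

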